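Cover the ignited crucibles with their own lids

ROBOT

A 6-joint arm with a two-finger parallel gripper is mounted at the origin on the work surface. World frame = base frame: x ahead of the robot, y to its left, z up, the work surface at z = 0. Lengths are in mm, angles in rad, forces in N, time in s.
With the tool pointing down it reaches from about 200 to 875 mm from the base axis. Payload 3.4 kg.
Tool frame: the origin (TCP) lies between the finger pads; the fingertips stand 22 mm ahead of it and the grasp point (between the pads) lies 3 mm ahead of it; y points along the fingers, x is the direction in which the jaws open and shut, and the axes are right-handed (so a half turn about y gives the same grasp; the last joint's range is limited). The gripper opens to 94 mm and grips with 3 to 60 N. Pads are 16 mm wide; open, the fingers measure 119 mm over their backs; the gripper's body (75 mm by 177 mm) begins 78 mm behind the grasp point.
Start: joints at [1.181, 0.276, 1.505, -0, 1.361, -0.121], TCP at [152.721, 554.382, 227.493] pointing down, gripper open.
Joint ranges: [-2.89, 2.89], [-0.75, 2.08], [0.22, 2.7], [-1.18, 4.32], [0.11, 2.71], [-2.7, 2.7]. Speed limits (rad/s): [2.57, 2.57, 3.14, 3.14, 3.14, 3.14].

INTERFACE

Orientations are given as a unit quaternion [w, x, y, z].
In Python, from rig import arm gives the robot as it stands. The module is installed in compiled form; this text tells all that it offers.
- The arm moves only by the tool carry_out, never from a script. Its argument "plan" is a list that holds one entry, the list of rows, each a list of 7 numbers: the turn, a rotation vector about the tool's x, y, z in degrees, then the shift along the tool's x, y, z in m, then the gripper command: -1 is fully open, 1 is shut, values between are in proportion. In form: [[[ax, ay, az, x, y, z, hand], ...]]. A call has 1 to 12 rows; each row shifts and turns the pose as measured when the row begins, along the tool's axes as they then stand; what a row does not reach is not made up. A row lasts 1/10 s, in which the tool goes at most 50 mm and 8.59 degrees, less where a joint would pass 70% of its speed; a pose out of reach is approached as far as the arm can. A call with a gripper value outside its range is refused whole. The fingers move at their own pace and stop on an object; "newtons" is the grip in N (left out, the last holds). Time passes only in rows, so rows that do not move let the fingers close. It gives the time, the measured TCP pose, the force and the opening at its end, in the units of the state.
- arm.observe(): the state, without advancing time (a new reading comes with each control period).
- arm.read_camera(name): name is "scene" or "top"; returns the picture (480x640x3 uint8, blue, green, red); there is no depth.
- arm.camera_model(name): a dict with "intrinsics" (3x3 intrinsics, pixels), "extrinsics" (4x4, takes a point from camera to world coordinates). Camera axes: x right, y down, z forward; pixel columns grow to the right and rows downward; lengths in mm; the calibration is good to about 2 mm. A picture is of the moment at which its call begins. camera_model takes no time and is no camera call.
- arm.job_done(): hands the job in, once; it reports no verdict.
The state is a dict: "clock": time; "qpos": joint angles; "joint_velocities": joint speeds; "tau": joint torques, N m; "tool_pos": TCP position; "ee_rot": TCP orientation; "force": force on the tool from outside, world axes, zero at the start; "ft_torque": the same for the moment, N m; "width": finger opening in mm.
Only numpy, scipy, OpenCV 4.12 (cv2) and the standard library are available. Lean on these libraries where they do the work, as an engineer would, in place of code of your own. Each camera call takes 0.05 s, during which the arm holds its last target. There are 200 camera calls.

TASK

The four empty porcelain crucibles on the heat-proof board are fresh from the furnace and must be covered before they go to the desiccator. Put on every crucible the lid of its own size, smallest lid on the smallest crucible and so on up, each set down (not dropped) so that it lies level and well centred with its boss inside the mouth. Leave the crucibles standing where they are on the board, and the glass beaker and weighing bottle upright in their places.

Things in the scene. Friction and masses are not known exactly. Their poses are not given: they have to be found in the camera images.
- crucible_s: smallest of the four open white porcelain crucibles (round cups narrowing to the foot), standing loose and upright on the grey heat-proof board: mouth 38 mm outside and 33 mm inside diameter, 32 mm high. Origin at the centre of its underside, z up the axis, so its rim is 32 mm above the origin.
- crucible_m: second smallest of the four open white porcelain crucibles (round cups narrowing to the foot), standing loose and upright on the grey heat-proof board: mouth 50 mm outside and 45 mm inside diameter, 42 mm high. Origin at the centre of its underside, z up the axis, so its rim is 42 mm above the origin.
- crucible_l: second largest of the four open white porcelain crucibles (round cups narrowing to the foot), standing loose and upright on the grey heat-proof board: mouth 64 mm outside and 59 mm inside diameter, 52 mm high. Origin at the centre of its underside, z up the axis, so its rim is 52 mm above the origin.
- crucible_xl: largest of the four open white porcelain crucibles (round cups narrowing to the foot), standing loose and upright on the grey heat-proof board: mouth 80 mm outside and 75 mm inside diameter, 64 mm high. Origin at the centre of its underside, z up the axis, so its rim is 64 mm above the origin.
- lid_s: smallest of four white porcelain lids, loose on the bench, knob up; fits the smallest crucible. Origin at the centre of its underside, z up. Heights above it: boss 21 mm dia, 0-5 mm (6 mm play all round in the mouth); round plate 46 mm dia, rim 5-8 mm up, 11 mm at the middle; knob 14 mm dia, 11-26 mm. Seated, the plate rests on the rim, origin 27 mm above the crucible's.
- lid_m: second smallest of four white porcelain lids, loose on the bench, knob up; fits the second smallest crucible. Origin at the centre of its underside, z up. Heights above it: boss 33 mm dia, 0-5 mm (6 mm play all round in the mouth); round plate 58 mm dia, rim 5-8 mm up, 11 mm at the middle; knob 14 mm dia, 11-26 mm. Seated, the plate rests on the rim, origin 37 mm above the crucible's.
- lid_l: second largest of four white porcelain lids, loose on the bench, knob up; fits the second largest crucible. Origin at the centre of its underside, z up. Heights above it: boss 47 mm dia, 0-5 mm (6 mm play all round in the mouth); round plate 72 mm dia, rim 5-8 mm up, 11 mm at the middle; knob 14 mm dia, 11-26 mm. Seated, the plate rests on the rim, origin 47 mm above the crucible's.
- lid_xl: largest of four white porcelain lids, loose on the bench, knob up; fits the largest crucible. Origin at the centre of its underside, z up. Heights above it: boss 63 mm dia, 0-5 mm (6 mm play all round in the mouth); round plate 88 mm dia, rim 5-8 mm up, 11 mm at the middle; knob 14 mm dia, 11-26 mm. Seated, the plate rests on the rim, origin 59 mm above the crucible's.
- beaker: empty clear glass beaker standing upright on the bench beyond the lids, 50 mm diameter, 70 mm high; origin at the centre of its underside. Bystander.
- weighing_bottle: small clear glass weighing bottle with a stopper, standing upright on the bench among the lids, 31 mm diameter, 51 mm high; origin at the centre of its underside. Bystander.
Mind the look-alikes: they are no part of the job. Leave any blue or pink look-alike of the lid_m alone.

How it is judged:
By the outcome, as a careful person would: the job done as asked, in the order asked, and still so for the second after the job is handed in, with the robot touching nothing.
It also fails if it takes over 106 s, if anything falls off the work surface, if the arm or the gripper's body presses on something with over 40 N, if the wrist force passes 120 N, or if a joint passes its speed limit or range.

## Working session

There is one attempt and no reset: what is moved stays moved. The work goes in short steps, Python scripts to look and compute and a tool call to move; the robot and the scene stay as the last step left them, time stands still between calls to the robot, and variables do not carry over. Pictures are saved under pics/ and viewed, about 12 in all and at most 16, crops included, and the job is handed in when it is done.

Besides the shell and the picture viewer there is one more tool, called after "Emit:" as name(argument=value, ...), one argument or row to a line, values as JSON. carry_out: Moves the arm, as the interface text tells. Its arguments: {"type":"object","properties":{"plan":{"type":"array"},"newtons":{"type":"number"}},"required":["plan"]}

```bash
mkdir -p pics; python3 - <<'E'
from rig import arm
import cv2,numpy as np
for n in("scene","top"):
    cv2.imwrite(f"pics/{n}0.png",arm.read_camera(n)); m=arm.camera_model(n)
    print(n,np.round(m["intrinsics"],1).tolist(),np.round(m["extrinsics"],3).tolist())
print(arm.observe())
E
```

```text
scene [[589.1, 0.0, 313.0], [0.0, 589.1, 238.3], [0.0, 0.0, 1.0]] [[0.859, 0.411, -0.305, 985.376], [0.512, -0.672, 0.535, -781.978], [0.016, -0.616, -0.788, 1022.819], [0.0, 0.0, 0.0, 1.0]]
top [[610.4, 0.0, 321.8], [0.0, 610.4, 240.5], [0.0, 0.0, 1.0]] [[0.024, -0.986, 0.167, 406.216], [-1.0, -0.02, 0.024, -115.397], [-0.02, -0.167, -0.986, 1246.498], [0.0, 0.0, 0.0, 1.0]]
{'clock': 0.1, 'qpos': array([ 1.18099892e+00,  2.76513992e-01,  1.50598438e+00, -4.27556410e-05,
        1.36073222e+00, -1.21019570e-01]), 'joint_velocities': array([ 3.83194445e-04, -2.19339341e-03, -2.88379875e-03, -3.11975715e-05,
       -5.82965127e-04,  3.78151836e-05]), 'tau': array([ 1.00888832e-03, -4.05455124e+01, -2.37778956e+01,  7.04048714e-02,
        2.98764103e-02, -1.81579475e-05]), 'tool_pos': array([152.5402925 , 553.89913475, 226.71019222]), 'ee_rot': array([-0.56217647,  0.56278747,  0.42800951, -0.42899386]), 'force': array([0.46840728, 0.41056883, 0.22468178]), 'ft_torque': array([-0.01560334,  0.00192361, -0.01082238]), 'width': 93.75470553042463}
```

View pics/scene0.png

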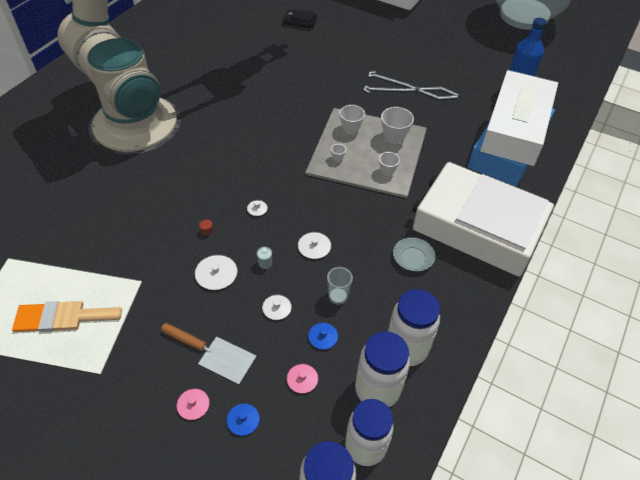

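View pics/top0.png

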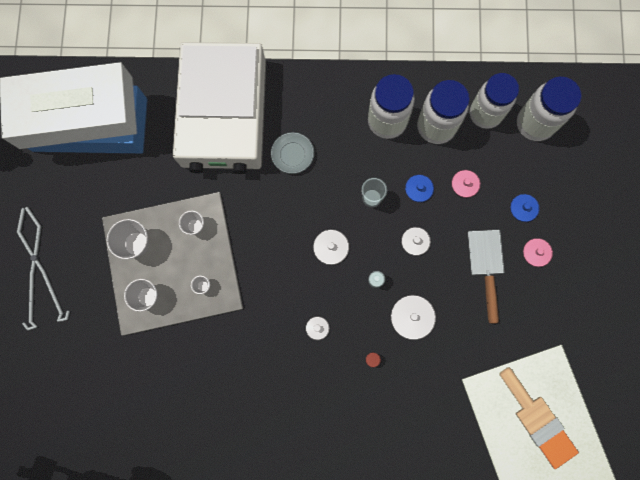

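The scene view shows four white lids (scene px: s 257,208; m 277,307; l 314,245; xl 216,272) and the crucibles on the board. In the top view the lids are at s 318,328, m 416,241, l 331,247 and xl 413,317. The crucibles there are at xl 128,240, l 141,295, m 191,223 and s 201,285. I'll crop in to see the edges.

```bash
python3 - <<'E'
import cv2,numpy as np
s=cv2.imread("pics/scene0.png");t=cv2.imread("pics/top0.png")
r=lambda im,x,y,w,h,W,H:cv2.resize(im[y:y+h,x:x+w],(W,H),interpolation=cv2.INTER_CUBIC)
a=r(t,100,190,150,150,400,400*1);b=r(s,300,95,135,100,400,296)
c=np.zeros((400,800,3),np.uint8);c[:,:400]=a;c[:296,400:]=b
cv2.imwrite("pics/crop1.png",c)
E
```

```text
(no output)
```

View pics/crop1.png

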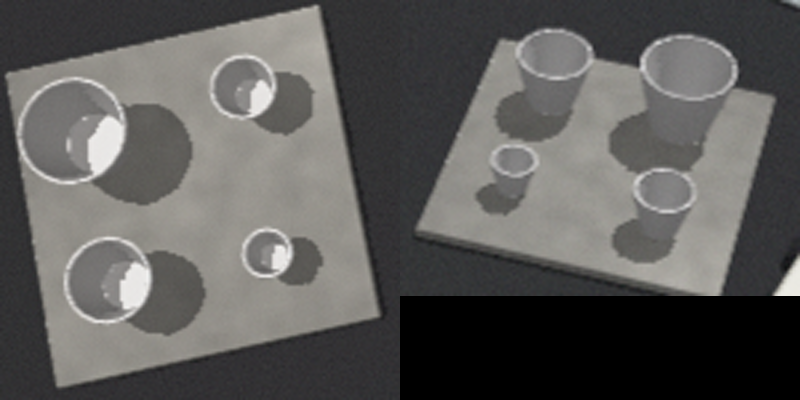

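```bash
cat > h.py <<'E'
import cv2,numpy as np
from rig import arm
C={n:arm.camera_model(n) for n in("scene","top")}
def ray(n,p):
    K,E=C[n]["intrinsics"],C[n]["extrinsics"]
    d=E[:3,:3]@np.linalg.solve(K,[p[0],p[1],1]);return E[:3,3],d/np.linalg.norm(d)
def plane(n,p,z):
    o,d=ray(n,p);return o+d*(z-o[2])/d[2]
def tri(ps,pt):
    A=[];b=[]
    for n,p in(("scene",ps),("top",pt)):
        o,d=ray(n,p);M=np.eye(3)-np.outer(d,d);A.append(M);b.append(M@o)
    return np.linalg.lstsq(np.vstack(A),np.hstack(b),rcond=None)[0]
def blob(im,p,r,th):
    x,y=p;g=im[y-r:y+r+1,x-r:x+r+1].min(2);m=(g>th).astype(np.uint8)
    n,l,st,_=cv2.connectedComponentsWithStats(m,connectivity=8)
    k=1+np.argmax(st[1:,2]*st[1:,3])
    c=cv2.convexHull(np.argwhere(l==k)[:,::-1].astype(np.float32).reshape(-1,1,2))
    e=cv2.fitEllipse(c);return (e[0][0]+x-r,e[0][1]+y-r),e[1]
E
python3 - <<'E'
from h import *
s=cv2.imread("pics/scene0.png");t=cv2.imread("pics/top0.png")
T={"cs":((339,149),(201,285),10,14,160,32),"cm":((389,159),(191,223),12,16,160,42),"cl":((352,113),(141,295),16,20,160,52),"cxl":((397,118),(128,240),20,24,160,64),
"ls":((257,208),(318,328),14,17,120,6.5),"lm":((277,307),(416,241),19,19,120,6.5),"ll":((314,245),(331,247),21,22,120,6.5),"lxl":((216,272),(413,317),26,27,120,6.5)}
for k,(a,b,r1,r2,th,z) in T.items():
    (ps,es),(pt,et)=blob(s,a,r1,th),blob(t,b,r2,th)
    print(k,np.round(ps,1),np.round(es,1),np.round(pt,1),np.round(et,1),"tri",np.round(tri(ps,pt),1),"zt",np.round(plane("top",pt,z),1),"zs",np.round(plane("scene",ps,z),1))
g=t.min(2)
for n,p in(("botl",(377,279)),("beak",(374,193))):print(n,plane("top",p,30).round())
for p in((103,218),(220,193),(242,308),(121,334)):print(plane("top",p,10).round())
E
```

```text
cs [338.1 148.5] [10.8 16.1] [199.5 284.3] [18.8 19.4] tri [516.6 154.5  39.6] zt [518.  156.7  32. ] zs [512.4 161.1  32. ]
cm [388.7 158.7] [13.9 21.7] [190.6 221.9] [23.9 25.6] tri [640.3 176.9  50.6] zt [643.  179.9  42. ] zs [636.4 184.3  42. ]
cl [360.6 117.7] [2.3 8.9] [139.7 294.6] [31.8 33.5] tri [501.3 280.4  34.3] zt [493.3 269.2  52. ] zs [515.5 268.3  52. ]
cxl [397.5 117.8] [20.3 33.4] [126.3 238.5] [38.9 41.5] tri [601.4 298.1  68.9] zt [602.7 300.2  64. ] zs [599.  303.1  64. ]
ls [256.8 207.6] [15.3 20.4] [317.  327.8] [22.9 23.1] tri [437.6 -80.6   5.5] zt [438.1 -80.1   6.5] zs [437.6 -81.7   6.5]
lm [276.5 306.9] [25.  29.2] [415.4 240.7] [27.6 28.5] tri [ 619.4 -278.4    5.8] zt [ 619.9 -277.8    6.5] zs [ 619.  -279.3    6.5]
ll [314. 245.] [26.4 33.4] [330.6 246.6] [34.5 35.3] tri [ 603.6 -104.4    5.2] zt [ 604.1 -103.9    6.5] zs [ 603.5 -105.8    6.5]
lxl [215.6 272. ] [34.5 43. ] [412.8 316.9] [43.5 44.5] tri [ 463.9 -272.9    4.7] zt [ 464.3 -272.3    6.5] zs [ 464.3 -274.2    6.5]
botl [ 537. -198.   30.]
beak [ 713. -190.   30.]
[654. 371.  10.]
[712. 130.  10.]
[474.  73.  10.]
[416. 315.  10.]
```

```bash
python3 - <<'E'
from h import *
s=cv2.imread("pics/scene0.png");t=cv2.imread("pics/top0.png")
def ub(im,p,r,th):
    u=cv2.resize(im,None,fx=4,fy=4,interpolation=cv2.INTER_CUBIC)
    q,e=blob(u,(p[0]*4+2,p[1]*4+2),r*4,th);return ((q[0]+.5)/4-.5,(q[1]+.5)/4-.5),(e[0]/4,e[1]/4)
T={"cs":((339,149),(200,284),11,14,32),"cm":((389,159),(191,222),13,17,42),"cl":((352,113),(140,295),16,21,52),"cxl":((397,118),(127,239),20,25,64)}
for k,(a,b,r1,r2,h) in T.items():
  for th in(145,160,175):
    (ps,es),(pt,et)=ub(s,a,r1,th),ub(t,b,r2,th)
    print(k,th,np.round(ps,1),np.round(es,1),np.round(pt,1),np.round(et,1),"tri",np.round(tri(ps,pt),1),"zt",np.round(plane("top",pt,h+8),1),"zs",np.round(plane("scene",ps,h+8),1))
E
```

```text
cs 145 [340.7 150.9] [17.2 22.8] [199.3 284.2] [19.8 20.5] tri [519.6 158.6  29.3] zt [517.5 155.3  40. ] zs [525.6 149.5  40. ]
cs 160 [338.3 148.5] [11.  16.7] [199.5 284.3] [19.1 19.8] tri [516.8 154.6  39.6] zt [517.3 155.   40. ] zs [516.5 153.7  40. ]
cs 175 [341.5 147.7] [ 7.  10.6] [199.5 284.3] [18.6 19.2] tri [519.9 156.9  40.5] zt [517.3 154.9  40. ] zs [522.  160.1  40. ]
cm 145 [388.  158.5] [15.5 25.9] [193.3 217.9] [26.5 38.2] tri [644.3 167.7  61.7] zt [649.7 172.9  50. ] zs [637.7 175.9  50. ]
cm 160 [384.5 158.8] [11.3 13.8] [190.4 222. ] [24.5 26. ] tri [635.7 173.6  52.7] zt [641.2 178.2  50. ] zs [630.8 170.9  50. ]
cm 175 [380.9 161.3] [2.2 6.7] [190.4 222.1] [24.  25.3] tri [633.1 171.9  46.2] zt [641.1 178.1  50. ] zs [627.5 158.9  50. ]
cl 145 [352.8 113.6] [15.6 29.9] [139.6 294.7] [32.8 34.9] tri [493.  268.5  54.8] zt [492.6 266.9  60. ] zs [495.6 262.8  60. ]
cl 160 [360.8 117.4] [ 2.7 11. ] [139.7 294.6] [32.2 34. ] tri [501.5 280.3  35.2] zt [492.7 266.7  60. ] zs [519.3 260.7  60. ]
cl 175 [339.9 111.2] [1.9 4.5] [139.7 294.6] [31.7 33.4] tri [480.4 252.   73.9] zt [492.7 266.6  60. ] zs [463.9 254.   60. ]
cxl 145 [396.7 117.6] [21.2 33.2] [126.3 238.5] [39.8 42.5] tri [600.5 297.2  70. ] zt [601.4 297.5  72. ] zs [600.4 293.5  72. ]
cxl 160 [408.5 118.2] [24.  56.4] [126.3 238.5] [39.4 41.8] tri [613.4 309.4  60.2] zt [601.3 297.4  72. ] zs [625.9 306.9  72. ]
cxl 175 [382.3 115.8] [3.1 6.4] [126.4 238.4] [38.9 41.1] tri [585.  279.3  88.2] zt [601.6 297.3  72. ] zs [567.4 280.8  72. ]
```

Rims sit at about 40/50/60/72 mm, which means an 8 mm board, and the lid plates are at about 6 mm. The tool's y axis points down and the jaws lie along x. I'll turn the jaw to world y first, then travel.

Emit:
carry_out(
  plan=[
    [[0,-7.7,0,0,0,0,-0.4],[0,-7.7,0,0,0,0,-0.4],[0,0,0,-0.044,0,-0.02,-0.4],[0,0,0,-0.044,0,-0.02,-0.4],[0,0,0,-0.044,0,-0.02,-0.4],[0,0,0,-0.044,0,-0.02,-0.4],[0,0,0,-0.044,0,-0.02,-0.4],[0,0,0,-0.044,0,-0.02,-0.4],[0,0,0,-0.044,0,-0.02,-0.4],[0,0,0,-0.044,0,-0.02,-0.4],[0,0,0,0,0,0,-0.4]],
  ],
  newtons=20,
)

```text
clock: 1.2
tool_pos: [321.0, 191.6, 222.4]
ee_rot: [0.494, -0.498, -0.502, 0.506]
force: [0.4, 0.1, -0.5]
width: 65.7
```

Emit:
carry_out(
  plan=[
    [[0,0,0,-0.034,0.014,-0.0146,-0.4],[0,0,0,-0.034,0.014,-0.0146,-0.4],[0,0,0,-0.034,0.014,-0.0146,-0.4],[0,0,0,-0.034,0.014,-0.0146,-0.4],[0,0,0,-0.034,0.014,-0.0146,-0.4],[0,0,0,-0.034,0.014,-0.0146,-0.4],[0,0,0,-0.034,0.014,-0.0146,-0.4],[0,0,0,-0.034,0.014,-0.0146,-0.4],[0,0,0,0,0,0,-0.4],[0,0,0,0,0,0,-0.4]],
  ],
)

```text
clock: 2.2
tool_pos: [447.3, -82.4, 106.3]
ee_rot: [-0.496, 0.495, 0.505, -0.504]
force: [-0.2, 0.2, 0.1]
width: 65.7
```

```bash
cat >> h.py <<'E'
from scipy.spatial.transform import Rotation as Ro
def go(*target):
    o=arm.observe();R=Ro.from_quat(np.roll(o["ee_rot"],-1)).as_matrix()
    print("clock",round(o["clock"],2),"pos",o["tool_pos"].round(1),"w",round(o["width"],1),"F",o["force"].round(1))
    print("axes",R.round(3).tolist())
    for t in target:print("tool shift mm",(R.T@(np.array(t)-o["tool_pos"])).round(1))
E
python3 - <<'E'
from h import *
go((437.8,-80.6,34.5))
E
```

```text
clock 2.2 pos [447.3 -82.4 106.3] w 65.7 F [-0.2  0.2  0.1]
axes [[-0.018, 0.0, -1.0], [1.0, 0.002, -0.018], [0.002, -1.0, -0.0]]
tool shift mm [ 1.8 71.8  9.5]
```

Emit:
carry_out(
  plan=[
    [[0,0,0,0.0018,0.015,0.0095,-0.4],[0,0,0,0,0.015,0,-0.4],[0,0,0,0,0.015,0,-0.4],[0,0,0,0,0,0,-0.4],[0,0,0,0,0,0,-0.4]],
  ],
)

```text
clock: 2.7
tool_pos: [436.4, -73.4, 62.2]
ee_rot: [-0.495, 0.493, 0.507, -0.505]
force: [-0.3, 0.6, 0.4]
width: 65.4
```

```bash
python3 - <<'E'
from h import *
go((437.8,-80.6,34.5))
s,t=arm.read_camera("scene"),arm.read_camera("top")
r=lambda im,x,y:cv2.resize(im[y-35:y+35,x-35:x+35],(400,400),interpolation=cv2.INTER_CUBIC)
cv2.imwrite("pics/a1.png",np.hstack([r(s,257,200),r(t,318,325)]))
E
```

```text
clock 2.7 pos [436.4 -73.4  62.2] w 65.4 F [-0.3  0.6  0.4]
axes [[-0.024, 0.002, -1.0], [1.0, 0.004, -0.024], [0.004, -1.0, -0.002]]
tool shift mm [-7.3 27.7 -1.2]
```

View pics/a1.png

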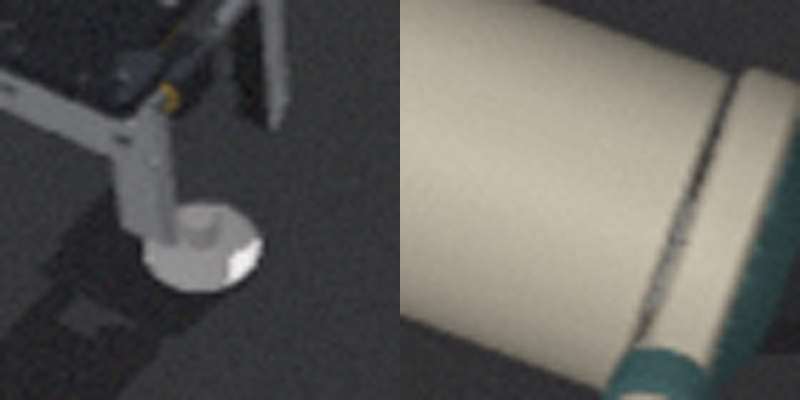

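Scene crop: the open fingers straddle lid_s, and its knob is visible at crop px 200,225. The arm hides it in the top view. I'll correct the sideways drift.

Emit:
carry_out(
  plan=[
    [[0,0,0,-0.007,0.005,-0.001,-0.4],[0,0,0,0,0,0,-0.4]],
  ],
)

```text
clock: 3.0
tool_pos: [439.1, -81.1, 58.6]
ee_rot: [-0.493, 0.494, 0.508, -0.504]
force: [-1.1, -0.4, -0.1]
width: 65.9
```

```bash
python3 - <<'E'
from h import *
go((437.8,-80.6,34.5))
for i in range(4):
    arm.read_camera("top");print(arm.observe()["tool_pos"].round(1))
E
```

```text
clock 3.0 pos [439.1 -81.1  58.6] w 65.9 F [-1.1 -0.4 -0.1]
axes [[-0.025, 0.005, -1.0], [1.0, 0.002, -0.025], [0.002, -1.0, -0.005]]
tool shift mm [ 0.4 24.1  1.4]
[439.  -80.9  58.7]
[438.9 -80.8  58.7]
[438.8 -80.7  58.6]
[438.7 -80.6  58.6]
```

Emit:
carry_out(
  plan=[
    [[0,0,0,0,0.008,0.0008,-0.4],[0,0,0,0,0.008,0,-0.4],[0,0,0,0,0.005,0,-0.4],[0,0,0,0,0,0,-0.4],[0,0,0,0,0,0,-0.4]],
  ],
)

```text
clock: 3.7
tool_pos: [437.3, -80.6, 35.1]
ee_rot: [-0.494, 0.494, 0.508, -0.504]
force: [0.3, -0.6, 0.4]
width: 66.0
```

```bash
python3 - <<'E'
from h import *
go((437.8,-80.6,34.5))
E
```

```text
clock 3.7 pos [437.3 -80.6  35.1] w 66.0 F [ 0.3 -0.6  0.4]
axes [[-0.024, 0.003, -1.0], [1.0, 0.003, -0.024], [0.003, -1.0, -0.003]]
tool shift mm [-0.   0.7 -0.5]
```

Emit:
carry_out(
  plan=[
    [[0,0,0,0,0.0005,-0.0005,1],[0,0,0,0,0,0,1],[0,0,0,0,0,0,1],[0,0,0,0,0,0,1],[0,0,0,0,0,0,1],[0,0,0,0,0,0,1],[0,0,0,0,0,0,1],[0,0,0,0,0,0,1]],
  ],
  newtons=15,
)

```text
clock: 4.5
tool_pos: [438.5, -80.7, 35.2]
ee_rot: [-0.493, 0.494, 0.508, -0.504]
force: [1.1, 0.5, 0.5]
width: 13.2
```

Emit:
carry_out(
  plan=[
    [[0,0,0,0,-0.005,0,1],[0,0,0,0,-0.02,0,1],[0,0,0,0,-0.03,0,1],[0,0,0,0,-0.015,0,1],[0,0,0,0.03,0,-0.011,1],[0,0,0,0.04,0,-0.0145,1],[0,0,0,0.04,0,-0.0145,1],[0,0,0,0.04,0,-0.0145,1],[0,0,0,0.04,0,-0.0145,1],[0,0,0,0.03,0,-0.011,1],[0,0,0,0,0,0,1],[0,0,0,0,0,0,1]],
  ],
)

```text
clock: 5.7
tool_pos: [517.6, 148.5, 113.4]
ee_rot: [-0.493, 0.497, 0.509, -0.502]
force: [-0.6, -0.7, -0.5]
width: 13.3
```

```bash
python3 - <<'E'
from h import *
s=arm.read_camera("scene")
go((517.2,154.7,75.2))
cv2.imwrite("pics/a2.png",cv2.resize(s[80:200,270:430],(640,480),interpolation=cv2.INTER_CUBIC))
E
```

```text
clock 5.75 pos [517.7 148.2 113.5] w 13.3 F [0.  0.4 0.3]
axes [[-0.02, 0.011, -1.0], [1.0, 0.003, -0.02], [0.003, -1.0, -0.011]]
tool shift mm [ 6.4 38.3  0.8]
```

View pics/a2.png

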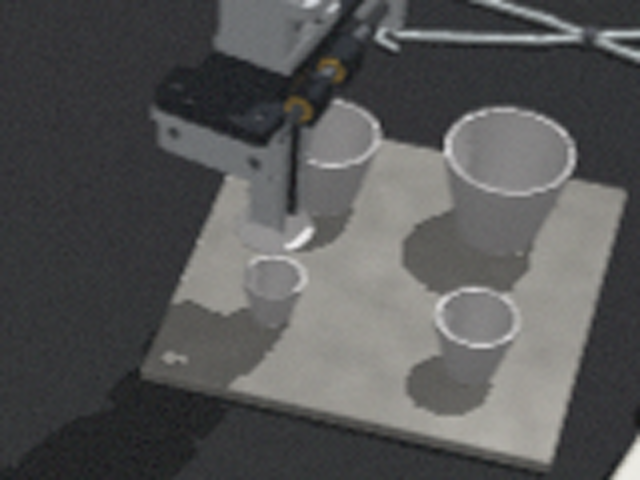

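Scene crop: lid_s hangs level above and slightly behind crucible_s (crop px 275,235 against 275,275). I'll centre it and lower to just above the rim.

Emit:
carry_out(
  plan=[
    [[0.6,0,0,0.006,0.012,0.0006,1],[0,0,0,0,0.012,0,1],[0,0,0,0,0.004,0,1],[0,0,0,0,0,0,1],[0,0,0,0,0,0,1]],
  ],
)

```text
clock: 6.25
tool_pos: [515.0, 150.5, 82.2]
ee_rot: [0.498, -0.495, -0.503, 0.504]
force: [-0.1, -0.3, 0.6]
width: 13.4
```

```bash
python3 - <<'E'
from h import *
s=arm.read_camera("scene")
go((517,154.4,70.2))
cv2.imwrite("pics/a3.png",cv2.resize(s[125:175,310:370],(720,600),interpolation=cv2.INTER_CUBIC))
E
```

```text
clock 6.3 pos [515.  150.5  82.3] w 13.2 F [-0.2 -0.9 -1.4]
axes [[-0.015, -0.004, -1.0], [1.0, 0.001, -0.015], [0.001, -1.0, 0.004]]
tool shift mm [ 3.9 12.1 -2.1]
```

View pics/a3.png

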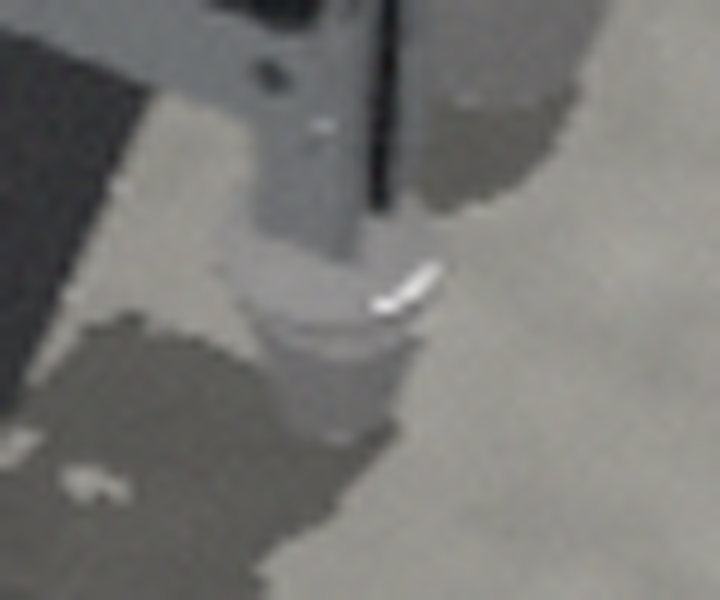

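Scene crop: lid_s is just above crucible_s, with its plate spanning crop x about 225–450 and the rim about 245–445. I'll nudge it by the computed correction, then lower.

Emit:
carry_out(
  plan=[
    [[0,0,0,0.0035,0,-0.002,1],[0,0,0,0,0,0,1],[0,0,0,0,0.003,0,1],[0,0,0,0,0,0,1]],
  ],
)

```text
clock: 6.7
tool_pos: [518.0, 154.3, 80.1]
ee_rot: [-0.497, 0.496, 0.504, -0.503]
force: [-0.3, 0.7, -0.2]
width: 13.5
```

```bash
python3 - <<'E'
from h import *
go((517,154.4,70.2))
E
```

```text
clock 6.7 pos [518.  154.3  80.1] w 13.5 F [-0.3  0.7 -0.2]
axes [[-0.014, -0.001, -1.0], [1.0, 0.002, -0.014], [0.002, -1.0, 0.001]]
tool shift mm [0.1 9.9 1. ]
```

Emit:
carry_out(
  plan=[
    [[0,0,0,0,0.004,0.001,1],[0,0,0,0,0.003,0,1],[0,0,0,0,0.002,0,1],[0,0,0,0,0,0,1]],
  ],
)

```text
clock: 7.1
tool_pos: [518.0, 154.6, 72.4]
ee_rot: [-0.496, 0.496, 0.505, -0.503]
force: [0.6, -0.5, -0.4]
width: 13.4
```

```bash
python3 - <<'E'
from h import *
go((517,154.4,70.2))
E
```

```text
clock 7.1 pos [518.  154.6  72.4] w 13.4 F [ 0.6 -0.5 -0.4]
axes [[-0.015, 0.002, -1.0], [1.0, 0.002, -0.015], [0.002, -1.0, -0.002]]
tool shift mm [-0.2  2.2  1. ]
```

Emit:
carry_out(
  plan=[
    [[0,0,0,0,0.001,0.0008,1],[0,0,0,0,0.001,0,1],[0,0,0,0,0.001,0,1],[0,0,0,0,0.0005,0,1]],
  ],
)

```text
clock: 7.5
tool_pos: [518.5, 154.8, 72.2]
ee_rot: [-0.495, 0.497, 0.506, -0.502]
force: [-1.1, -0.3, 3.0]
width: 13.3
```

Emit:
carry_out(
  plan=[
    [[0,0,0,0,0.002,0,1],[0,0,0,0,0.002,0,1],[0,0,0,0,0,0,1]],
  ],
)

```text
clock: 7.8
tool_pos: [519.4, 154.9, 72.7]
ee_rot: [-0.494, 0.498, 0.507, -0.501]
force: [0.0, 0.8, -0.3]
width: 13.7
```

```bash
python3 - <<'E'
from h import *
s=arm.read_camera("scene")
go((517,154.4,70.2))
cv2.imwrite("pics/a4.png",cv2.resize(s[125:175,310:370],(720,600),interpolation=cv2.INTER_CUBIC))
E
```

```text
clock 7.85 pos [519.6 155.   72.6] w 13.7 F [-0.2 -0.4 -0.6]
axes [[-0.015, 0.01, -1.0], [1.0, 0.003, -0.015], [0.003, -1.0, -0.01]]
tool shift mm [-0.5  2.4  2.6]
```

View pics/a4.png

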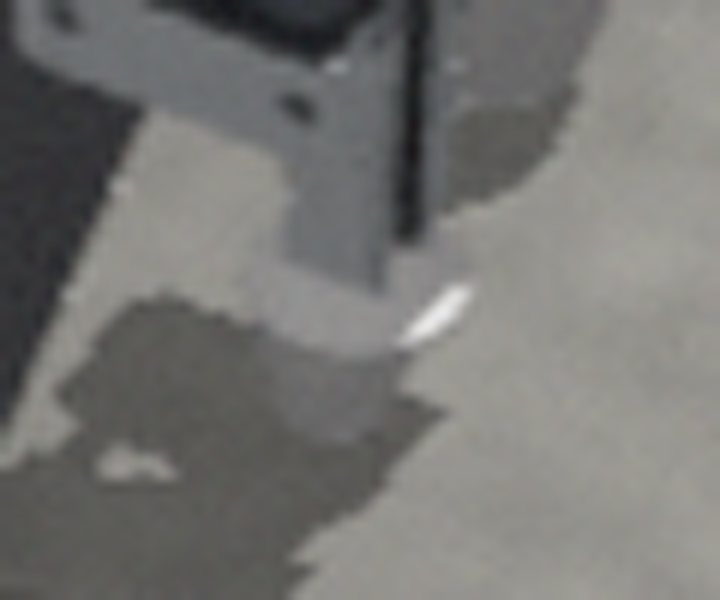

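Scene crop: the lid spans crop x about 250–475, so its centre is about 362 against a rim centre of 344. It drifted roughly 3 mm in +x while I pressed. I'll lift 5 mm, recentre, level and retry.

Emit:
carry_out(
  plan=[
    [[0,0,0,0,-0.004,0,1],[0.6,0,0,-0.0005,0,0.003,1],[0,0,0,0,0,0,1],[0,0,0,0,0,0,1]],
  ],
)

```text
clock: 8.25
tool_pos: [515.5, 154.2, 75.3]
ee_rot: [0.498, -0.495, -0.503, 0.504]
force: [-0.4, 0.7, -0.6]
width: 13.4
```

```bash
python3 - <<'E'
from h import *
go((516.7,154.2,70.2))
E
```

```text
clock 8.25 pos [515.5 154.2  75.3] w 13.4 F [-0.4  0.7 -0.6]
axes [[-0.015, -0.004, -1.0], [1.0, 0.002, -0.015], [0.003, -1.0, 0.004]]
tool shift mm [-0.1  5.1 -1.2]
```

Emit:
carry_out(
  plan=[
    [[0,0,0,0,0.002,-0.001,1],[0,0,0,0,0.002,0,1],[0,0,0,0,0,0,1]],
  ],
)

```text
clock: 8.55
tool_pos: [517.4, 154.4, 72.3]
ee_rot: [-0.497, 0.495, 0.504, -0.504]
force: [-0.3, 0.1, -0.3]
width: 13.1
```

```bash
python3 - <<'E'
from h import *
go((516.7,154.2,70.2))
E
```

```text
clock 8.55 pos [517.4 154.4  72.3] w 13.1 F [-0.3  0.1 -0.3]
axes [[-0.015, -0.002, -1.0], [1.0, 0.003, -0.015], [0.003, -1.0, 0.002]]
tool shift mm [-0.1  2.1  0.7]
```

Emit:
carry_out(
  plan=[
    [[0,0,0,0,0.0015,0.0006,1],[0,0,0,0,0.0015,0,1]],
  ],
)

```text
clock: 8.75
tool_pos: [518.3, 154.6, 72.1]
ee_rot: [-0.497, 0.496, 0.505, -0.503]
force: [-1.9, -0.3, 15.5]
width: 13.2
```

Contact came at z 72.1 again, so the lid is seated. I'll relax and release, with a partial opening.

Emit:
carry_out(
  plan=[
    [[0,0,0,0,-0.0005,0.0008,1],[0,0,0,0,0,0,0.36],[0,0,0,0,0,0,0.36],[0,0,0,0,0,0,0.36],[0,0,0,0,-0.005,0,0.36],[0,0,0,0,-0.02,0,0.36],[0,0,0,0,-0.03,0,0.36],[0,0,0,-0.04,-0.01,0,0],[0,0,0,-0.05,0,-0.01,0],[0,0,0,-0.05,0,-0.01,0],[0,0,0,-0.05,0,-0.01,0],[0,0,0,-0.05,0,-0.01,0]],
  ],
)

```text
clock: 9.95
tool_pos: [561.3, -81.2, 139.6]
ee_rot: [-0.494, 0.493, 0.508, -0.505]
force: [0.4, -0.2, 0.0]
width: 46.9
```

Emit:
carry_out(
  plan=[
    [[0,0,0,-0.045,0.01,-0.01,-0.2],[0,0,0,-0.045,0.01,-0.01,-0.2],[0,0,0,-0.045,0.01,-0.01,-0.2],[0,0,0,-0.04,0.005,-0.01,-0.2],[0,0,0,0,0,0,-0.2],[0,0,0,0,0,0,-0.2]],
  ],
)

```text
clock: 10.55
tool_pos: [608.3, -270.3, 103.2]
ee_rot: [-0.495, 0.496, 0.506, -0.503]
force: [-0.6, -0.5, -0.8]
width: 56.3
```

```bash
python3 - <<'E'
from h import *
s,t=arm.read_camera("scene"),arm.read_camera("top")
go((619.4,-278.6,60))
cv2.imwrite("pics/s5.png",s);cv2.imwrite("pics/t5.png",t)
r=lambda im,x,y:cv2.resize(im[y-45:y+45,x-45:x+45],(400,400),interpolation=cv2.INTER_CUBIC)
cv2.imwrite("pics/a5.png",np.hstack([r(s,350,140),r(t,190,265)]))
E
```

```text
clock 10.65 pos [ 608.3 -269.3  103.6] w 56.4 F [1.  1.2 0.8]
axes [[-0.021, 0.006, -1.0], [1.0, 0.001, -0.021], [0.001, -1.0, -0.006]]
tool shift mm [ -9.6  43.7 -10.6]
```

View pics/a5.png

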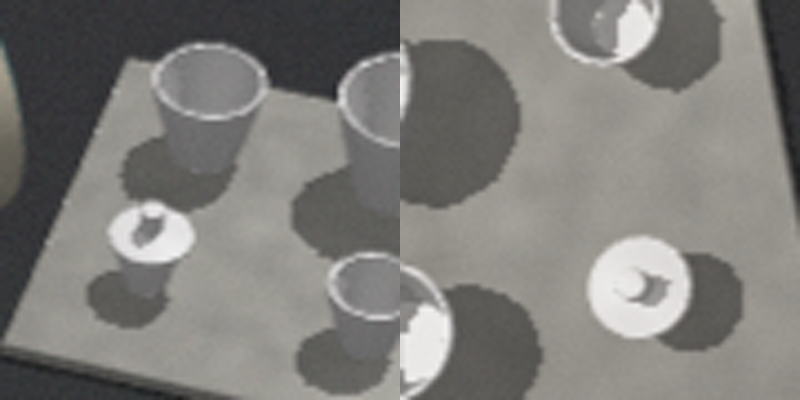

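lid_s sits level on crucible_s: in the top view its centre is at about px 199.0,284.4, against the rim's earlier 199.5,284.3. Next is lid_m.

Emit:
carry_out(
  plan=[
    [[0.3,0,0,-0.0095,0.015,-0.0105,-0.2],[0,0,0,0,0.015,0,-0.2],[0,0,0,0,0.01,0,-0.2],[0,0,0,0,0,0,-0.2],[0,0,0,0,0,0,-0.2],[0,0,0,0,0,0,-0.2]],
  ],
)

```text
clock: 11.25
tool_pos: [617.7, -270.2, 64.3]
ee_rot: [-0.494, 0.492, 0.508, -0.506]
force: [0.2, -0.0, -0.6]
width: 56.2
```

```bash
python3 - <<'E'
from h import *
go((619.4,-278.6,34.7))
s,t=cv2.imread("pics/s5.png"),cv2.imread("pics/t5.png")
(ps,es),(pt,et)=blob(s,(339,147),13,190),blob(t,(199,284),14,190)
print(ps,es,pt,et,tri(ps,pt),plane("top",pt,41.5),plane("scene",ps,41.5))
E
```

```text
clock 11.25 pos [ 617.7 -270.2   64.3] w 56.2 F [ 0.2 -0.  -0.6]
axes [[-0.028, -0.001, -1.0], [1.0, 0.004, -0.028], [0.004, -1.0, 0.001]]
tool shift mm [-8.5 29.6 -1.5]
(338.73920726776123, 147.24650382995605) (12.537147521972656, 18.31633949279785) (198.1361379623413, 284.1831588745117) (21.85275650024414, 22.572355270385742) [516.7681052  156.75639824  41.84384525] [517.36547049 157.29908722  41.5       ] [516.12274797 156.51194169  41.5       ]
```

Emit:
carry_out(
  plan=[
    [[0,0,0,-0.0085,0.004,-0.0015,-0.2],[0,0,0,0,0,0,-0.2],[0,0,0,0,0.008,0,-0.2],[0,0,0,0,0,0,-0.2]],
  ],
)

```text
clock: 11.65
tool_pos: [620.2, -279.9, 53.1]
ee_rot: [-0.493, 0.493, 0.508, -0.506]
force: [0.3, 0.1, 0.2]
width: 56.4
```

```bash
python3 - <<'E'
from h import *
go((619.4,-278.6,34.7))
E
```

```text
clock 11.65 pos [ 620.2 -279.9   53.1] w 56.4 F [0.3 0.1 0.2]
axes [[-0.028, 0.002, -1.0], [1.0, 0.002, -0.028], [0.002, -1.0, -0.002]]
tool shift mm [ 1.3 18.4  0.8]
```

Emit:
carry_out(
  plan=[
    [[0,0,0,0.001,0.006,0.0005,-0.2],[0,0,0,0,0.006,0,-0.2],[0,0,0,0,0.004,0,-0.2],[0,0,0,0,0,0,-0.2],[0,0,0,0,0,0,-0.2]],
  ],
)

```text
clock: 12.15
tool_pos: [619.2, -278.7, 34.8]
ee_rot: [-0.494, 0.493, 0.508, -0.506]
force: [-0.1, -0.1, -0.2]
width: 56.2
```

```bash
python3 - <<'E'
from h import *
go((619.4,-278.6,34.7))
E
```

```text
clock 12.15 pos [ 619.2 -278.7   34.8] w 56.2 F [-0.1 -0.1 -0.2]
axes [[-0.027, 0.001, -1.0], [1.0, 0.003, -0.027], [0.003, -1.0, -0.001]]
tool shift mm [ 0.   0.1 -0.2]
```

Emit:
carry_out(
  plan=[
    [[0,0,0,0,0,0,1],[0,0,0,0,0,0,1],[0,0,0,0,0,0,1],[0,0,0,0,0,0,1],[0,0,0,0,0,0,1],[0,0,0,0,0,0,1]],
  ],
)

```text
clock: 12.75
tool_pos: [619.8, -278.9, 35.7]
ee_rot: [-0.493, 0.493, 0.508, -0.506]
force: [0.1, -0.4, -0.5]
width: 13.3
```

Emit:
carry_out(
  plan=[
    [[0,0,0,0,-0.005,0,1],[0,0,0,0,-0.02,0,1],[0,0,0,0,-0.03,0,1],[0,0,0,0,-0.03,0,1],[0,0,0,0.03,0,-0.002,1],[0,0,0,0.05,0,-0.0035,1],[0,0,0,0.05,0,-0.0035,1],[0,0,0,0.05,0,-0.0035,1],[0,0,0,0.05,0,-0.0035,1],[0,0,0,0.05,0,-0.0035,1],[0,0,0,0.05,0,-0.0035,1],[0,0,0,0,0,0,1]],
  ],
)

```text
clock: 13.95
tool_pos: [636.4, 54.3, 128.6]
ee_rot: [-0.493, 0.497, 0.508, -0.502]
force: [0.1, -0.9, -0.9]
width: 13.4
```

```bash
python3 - <<'E'
from h import *
go((641,177.5,105))
E
```

```text
clock 13.95 pos [636.4  54.3 128.6] w 13.4 F [ 0.1 -0.9 -0.9]
axes [[-0.021, 0.01, -1.0], [1.0, 0.001, -0.021], [0.001, -1.0, -0.01]]
tool shift mm [123.1  23.8  -6.9]
```

Emit:
carry_out(
  plan=[
    [[0.5,0,0,0.041,0.005,-0.002,1],[0,0,0,0.041,0.008,-0.002,1],[0,0,0,0.041,0.01,-0.003,1],[0,0,0,0,0,0,1],[0,0,0,0,0,0,1]],
  ],
)

```text
clock: 14.45
tool_pos: [642.5, 179.8, 107.0]
ee_rot: [-0.493, 0.496, 0.506, -0.505]
force: [0.5, -0.2, -0.3]
width: 13.3
```

```bash
python3 - <<'E'
from h import *
go((641,177,92))
E
```

```text
clock 14.45 pos [642.5 179.8 107. ] w 13.3 F [ 0.5 -0.2 -0.3]
axes [[-0.022, 0.005, -1.0], [1.0, -0.002, -0.022], [-0.002, -1.0, -0.005]]
tool shift mm [-2.7 15.   1.6]
```

Emit:
carry_out(
  plan=[
    [[0.3,0,0,-0.0025,0.006,0.0012,1],[0,0,0,0,0.006,0,1],[0,0,0,0,0.003,0,1],[0,0,0,0,0,0,1]],
  ],
)

```text
clock: 14.85
tool_pos: [641.8, 171.6, 91.5]
ee_rot: [0.495, -0.496, -0.503, 0.505]
force: [-0.2, -0.9, -0.3]
width: 13.4
```

```bash
python3 - <<'E'
from h import *
s=arm.read_camera("scene")
go((641,177,83))
cv2.imwrite("pics/a6.png",cv2.resize(s[130:190,355:427],(720,600),interpolation=cv2.INTER_CUBIC))
E
```

```text
clock 14.9 pos [641.9 171.6  91.8] w 13.3 F [0.1 0.7 0.1]
axes [[-0.018, -0.0, -1.0], [1.0, -0.004, -0.018], [-0.004, -1.0, 0.0]]
tool shift mm [5.4 8.7 0.8]
```

View pics/a6.png

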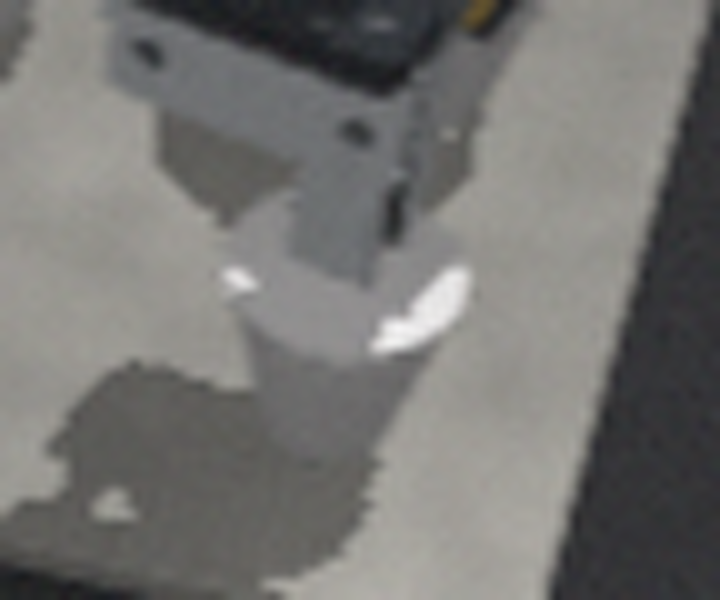

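Scene crop: lid_m is just above crucible_m, with its plate at crop x 220–470 (the rim centre is at about 342). The arm is 5 mm short in y, so I'll correct that.

Emit:
carry_out(
  plan=[
    [[0,0,0,0.005,0,0.0005,1],[0,0,0,0,0,0,1],[0,0,0,0,0,0,1]],
  ],
)

```text
clock: 15.2
tool_pos: [641.8, 176.2, 92.2]
ee_rot: [0.495, -0.497, -0.503, 0.505]
force: [0.0, -0.2, -0.6]
width: 13.3
```

```bash
python3 - <<'E'
from h import *
go((641,177,83))
E
```

```text
clock 15.2 pos [641.8 176.2  92.2] w 13.3 F [ 0.  -0.2 -0.6]
axes [[-0.016, 0.001, -1.0], [1.0, -0.004, -0.016], [-0.004, -1.0, -0.001]]
tool shift mm [0.9 9.2 0.8]
```

Emit:
carry_out(
  plan=[
    [[0,0,0,0.0005,0.004,0.0005,1],[0,0,0,0.0003,0.003,0,1],[0,0,0,0,0.0015,0,1],[0,0,0,0,0,0,1]],
  ],
)

```text
clock: 15.6
tool_pos: [641.1, 177.5, 83.2]
ee_rot: [0.495, -0.497, -0.504, 0.505]
force: [-0.4, 0.2, -0.9]
width: 13.6
```

Emit:
carry_out(
  plan=[
    [[0,0,0,0,0.0015,0,1],[0,0,0,0,0.0015,0,1]],
  ],
)

```text
clock: 15.8
tool_pos: [641.9, 177.7, 82.9]
ee_rot: [-0.494, 0.497, 0.504, -0.504]
force: [-2.9, -0.7, 9.7]
width: 13.7
```

Emit:
carry_out(
  plan=[
    [[0,0,0,0,-0.0005,0.0007,1],[0,0,0,0,0,0,0.36],[0,0,0,0,0,0,0.36],[0,0,0,0,0,0,0.36],[0,0,0,0,-0.005,0,0.36],[0,0,0,0,-0.02,0,0.36],[0,0,0,0,-0.03,0,0.36],[0,0,0,-0.04,0,0.005,0],[0,0,0,-0.05,0,0.008,-0.2],[0,0,0,-0.05,0,0.008,-0.2],[0,0,0,-0.05,0.01,0.008,-0.2],[0,0,0,-0.05,0.02,0.008,-0.2]],
  ],
)

```text
clock: 17.0
tool_pos: [613.8, -56.6, 116.8]
ee_rot: [-0.488, 0.497, 0.51, -0.504]
force: [1.0, -0.7, -0.0]
width: 56.2
```

Emit:
carry_out(
  plan=[
    [[0,0,0,-0.025,0.02,0,-0.2],[0,0,0,0,0,0,-0.2],[0,0,0,0,0,0,-0.2]],
  ],
)

```text
clock: 17.3
tool_pos: [612.8, -88.8, 95.6]
ee_rot: [-0.491, 0.499, 0.507, -0.503]
force: [0.2, 0.5, -0.3]
width: 56.5
```

```bash
python3 - <<'E'
from h import *
s,t=arm.read_camera("scene"),arm.read_camera("top")
go((603.6,-104.6,34.7))
cv2.imwrite("pics/s7.png",s);cv2.imwrite("pics/t7.png",t)
for th in(180,200):
  (ps,es),(pt,et)=blob(s,(388,157),16,th),blob(t,(190,221),17,th)
  print(ps,es,pt,et,tri(ps,pt).round(1),plane("top",pt,51.5).round(1),plane("scene",ps,51.5).round(1))
E
```

```text
clock 17.4 pos [613.1 -87.8  95.9] w 56.7 F [-0.2  0.   0. ]
axes [[-0.023, 0.013, -1.0], [1.0, -0.004, -0.023], [-0.005, -1.0, -0.013]]
tool shift mm [-16.3  61.1  10.6]
(389.69285011291504, 157.60248374938965) (16.36461639404297, 24.58627700805664) (189.22819137573242, 221.43811225891113) (27.370954513549805, 28.708873748779297) [641.1 179.4  52.3] [642.  180.3  51.5] [640.1 179.3  51.5]
(389.6985569000244, 157.48066520690918) (16.27190589904785, 23.716291427612305) (189.17041969299316, 221.54729461669922) (26.888816833496094, 28.12424659729004) [640.9 179.6  52.4] [641.8 180.4  51.5] [639.9 179.7  51.5]
```

lid_m measures z 52 (seated, level) and sits about 2 mm +y of the rim. I'll remeasure the l and xl rims from the clear pictures with a top-hat mask.

```bash
python3 - <<'E'
from h import *
s=cv2.imread("pics/s7.png");t=cv2.imread("pics/t7.png")
K=cv2.getStructuringElement(cv2.MORPH_ELLIPSE,(21,21))
def th(im):
    u=cv2.resize(im.min(2),None,fx=4,fy=4,interpolation=cv2.INTER_CUBIC)
    return cv2.cvtColor(cv2.morphologyEx(u,cv2.MORPH_TOPHAT,K),cv2.COLOR_GRAY2BGR)
S,T=th(s),th(t)
for k,a,b,r1,r2,h in(("cl",(352,113),(140,295),16,21,60),("cxl",(397,118),(127,239),20,25,72)):
  for v in(18,25,32):
    f=lambda I,p,r:(lambda q,e:(((q[0]+.5)/4-.5,(q[1]+.5)/4-.5),(e[0]/4,e[1]/4)))(*blob(I,(p[0]*4+2,p[1]*4+2),r*4,v))
    (ps,es),(pt,et)=f(S,a,r1),f(T,b,r2)
    print(k,v,np.round(ps,1),np.round(es,1),np.round(pt,1),np.round(et,1),"tri",tri(ps,pt).round(1),"zt",plane("top",pt,h).round(1),"zs",plane("scene",ps,h).round(1))
E
```

```text
cl 18 [351.5 113. ] [17.5 27. ] [139.5 294.6] [32.1 34.3] tri [491.8 266.6  58.1] zt [492.8 266.9  60. ] zs [491.8 263.2  60. ]
cl 25 [353.9 114. ] [15.1 22.3] [138.  297.5] [27.  30.1] tri [490.1 275.8  46.2] zt [487.1 269.6  60. ] zs [498.8 263.   60. ]
cl 32 [355.1 114.6] [13.6 20.1] [138.1 297.3] [27.1 29.9] tri [491.6 277.2  43.6] zt [487.4 269.3  60. ] zs [502.4 262.7  60. ]
cxl 18 [396.9 117.5] [21.7 33.5] [126.  238.6] [39.6 42.7] tri [600.5 297.9  69.7] zt [601.2 297.9  72. ] zs [600.6 294.2  72. ]
cxl 25 [394.4 117.1] [20.3 28. ] [126.1 238.6] [39.4 42.3] tri [597.7 294.7  73.2] zt [601.2 297.9  72. ] zs [594.6 292.2  72. ]
cxl 32 [392.6 116.6] [18.7 24.2] [126.1 238.6] [39.1 42.1] tri [595.7 292.2  76.5] zt [601.2 297.8  72. ] zs [590.1 291.8  72. ]
```

Emit:
carry_out(
  plan=[
    [[0.7,0,0,-0.014,0.012,0.009,-0.2],[0,0,0,0,0.012,0,-0.2],[0,0,0,0,0.01,0,-0.2],[0,0,0,0,0,0,-0.2],[0,0,0,0,0,0,-0.2]],
  ],
)

```text
clock: 17.9
tool_pos: [604.9, -99.1, 60.2]
ee_rot: [0.491, -0.494, -0.506, 0.508]
force: [-0.1, 0.8, 1.1]
width: 56.0
```

```bash
python3 - <<'E'
from h import *
go((603.6,-104.6,34.7))
E
```

```text
clock 17.9 pos [604.9 -99.1  60.2] w 56.0 F [-0.1  0.8  1.1]
axes [[-0.028, 0.002, -1.0], [1.0, -0.004, -0.028], [-0.004, -1.0, -0.001]]
tool shift mm [-5.4 25.5  1.5]
```

Emit:
carry_out(
  plan=[
    [[0,0,0,-0.0052,0,0.001,-0.2],[0,0,0,0,0,0,-0.2],[0,0,0,0,0.01,0,-0.2],[0,0,0,0,0,0,-0.2]],
  ],
)

```text
clock: 18.3
tool_pos: [604.7, -104.5, 50.1]
ee_rot: [0.491, -0.495, -0.507, 0.508]
force: [-0.8, -0.8, -0.3]
width: 56.5
```

```bash
python3 - <<'E'
from h import *
go((603.6,-104.6,34.7))
E
```

```text
clock 18.3 pos [ 604.7 -104.5   50.1] w 56.5 F [-0.8 -0.8 -0.3]
axes [[-0.029, 0.003, -1.0], [1.0, -0.005, -0.029], [-0.005, -1.0, -0.003]]
tool shift mm [-0.  15.4  1.1]
```

Emit:
carry_out(
  plan=[
    [[0,0,0,0,0.006,0.001,-0.2],[0,0,0,0,0.006,0,-0.2],[0,0,0,0,0.003,0,-0.2],[0,0,0,0,0,0,-0.2]],
  ],
)

```text
clock: 18.7
tool_pos: [603.5, -104.6, 33.4]
ee_rot: [0.491, -0.494, -0.507, 0.508]
force: [0.9, -0.1, 0.1]
width: 56.1
```

```bash
python3 - <<'E'
from h import *
go((603.6,-104.6,34.7))
E
```

```text
clock 18.7 pos [ 603.5 -104.6   33.4] w 56.1 F [ 0.9 -0.1  0.1]
axes [[-0.029, 0.003, -1.0], [1.0, -0.004, -0.029], [-0.005, -1.0, -0.002]]
tool shift mm [-0.  -1.3 -0.1]
```

Slightly low, so I'll rise 1 mm and then close and lift.

Emit:
carry_out(
  plan=[
    [[0,0,0,0,-0.001,0,-0.2],[0,0,0,0,0,0,1],[0,0,0,0,0,0,1],[0,0,0,0,0,0,1],[0,0,0,0,0,0,1],[0,0,0,0,0,0,1],[0,0,0,0,0,0,1]],
  ],
)

```text
clock: 19.4
tool_pos: [604.1, -104.7, 35.2]
ee_rot: [0.49, -0.495, -0.507, 0.507]
force: [0.5, -0.5, -0.2]
width: 13.3
```

Emit:
carry_out(
  plan=[
    [[0,0,0,0,-0.005,0,1],[0,0,0,0,-0.02,0,1],[0,0,0,0,-0.03,0,1],[0,0,0,0,-0.03,0,1],[0,0,0,0.03,-0.025,0.01,1],[0,0,0,0.045,-0.015,0.013,1],[0,0,0,0.045,0,0.013,1],[0,0,0,0.045,0,0.013,1],[0,0,0,0.045,0,0.013,1],[0,0,0,0.045,0,0.013,1],[0,0,0,0.045,0,0.013,1],[0,0,0,0,0,0,1]],
  ],
)

```text
clock: 20.6
tool_pos: [506.2, 202.4, 167.4]
ee_rot: [-0.491, 0.497, 0.508, -0.503]
force: [-0.1, 0.3, -0.2]
width: 13.5
```

```bash
python3 - <<'E'
from h import *
go((492.3,264,115))
E
```

```text
clock 20.6 pos [506.2 202.4 167.4] w 13.5 F [-0.1  0.3 -0.2]
axes [[-0.023, 0.011, -1.0], [1.0, -0.002, -0.023], [-0.002, -1.0, -0.011]]
tool shift mm [62.  52.2 13. ]
```

Emit:
carry_out(
  plan=[
    [[0.5,0,0,0.031,0.01,0.0065,1],[0,0,0,0.028,0.015,0.0065,1],[0,0,0,0,0.015,0,1],[0,0,0,0,0.008,0,1],[0,0,0,0,0,0,1],[0,0,0,0,0,0,1]],
  ],
)

```text
clock: 21.2
tool_pos: [493.2, 262.2, 120.4]
ee_rot: [-0.491, 0.496, 0.507, -0.505]
force: [-1.0, 0.2, 0.3]
width: 13.3
```

```bash
python3 - <<'E'
from h import *
go((492.3,264,102))
E
```

```text
clock 21.2 pos [493.2 262.2 120.4] w 13.3 F [-1.   0.2  0.3]
axes [[-0.025, 0.007, -1.0], [1.0, -0.003, -0.025], [-0.003, -1.0, -0.007]]
tool shift mm [ 1.9 18.4  1. ]
```

Emit:
carry_out(
  plan=[
    [[0.4,0,0,0.0015,0.007,0.001,1],[0,0,0,0,0.007,0,1],[0,0,0,0,0.004,0,1],[0,0,0,0,0,0,1],[0,0,0,0,0,0,1]],
  ],
)

```text
clock: 21.7
tool_pos: [494.1, 262.1, 102.5]
ee_rot: [-0.493, 0.496, 0.506, -0.505]
force: [-0.3, -0.1, -0.5]
width: 13.3
```

```bash
python3 - <<'E'
from h import *
go((492.3,264,93))
s=arm.read_camera("scene")
cv2.imwrite("pics/a8.png",cv2.resize(s[80:150,315:399],(720,600),interpolation=cv2.INTER_CUBIC))
E
```

```text
clock 21.7 pos [494.1 262.1 102.5] w 13.3 F [-0.3 -0.1 -0.5]
axes [[-0.022, 0.003, -1.0], [1.0, -0.002, -0.022], [-0.003, -1.0, -0.003]]
tool shift mm [2.  9.4 1.7]
```

View pics/a8.png

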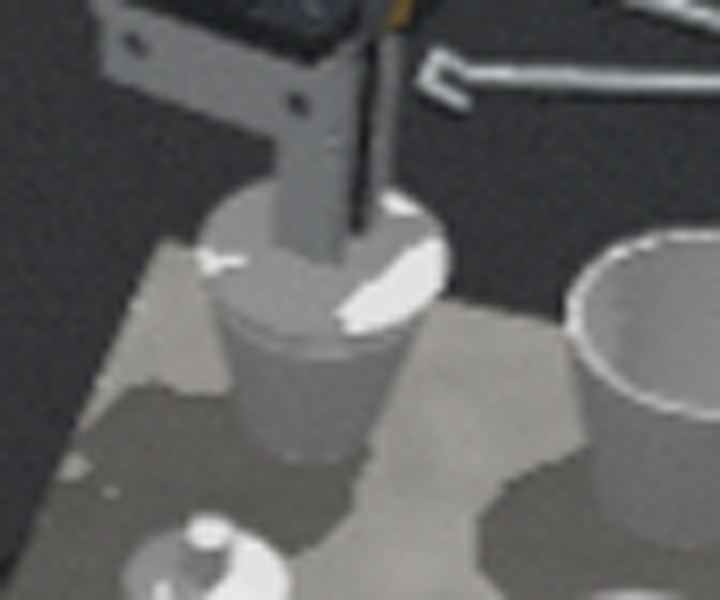

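Scene crop: lid_l (crop x 195–450, centre 322) lies centred over crucible_l (centre about 321), still a little above it. A small correction, then lower.

Emit:
carry_out(
  plan=[
    [[0,0,0,0.0015,0,0.0013,1],[0,0,0,0,0.003,0,1],[0,0,0,0,0.003,0,1],[0,0,0,0,0.0015,0,1],[0,0,0,0,0,0,1]],
  ],
)

```text
clock: 22.25
tool_pos: [492.7, 264.0, 94.8]
ee_rot: [-0.493, 0.496, 0.506, -0.505]
force: [-0.4, 0.3, -0.6]
width: 13.5
```

```bash
python3 - <<'E'
from h import *
go((492.3,264,91))
E
```

```text
clock 22.25 pos [492.7 264.   94.8] w 13.5 F [-0.4  0.3 -0.6]
axes [[-0.023, 0.004, -1.0], [1.0, -0.002, -0.023], [-0.002, -1.0, -0.004]]
tool shift mm [0.  3.8 0.5]
```

Emit:
carry_out(
  plan=[
    [[0.2,0,0,0,0.002,0.0003,1],[0,0,0,0,0.0015,0,1],[0,0,0,0,0.001,0,1]],
  ],
)

```text
clock: 22.55
tool_pos: [492.8, 264.1, 92.4]
ee_rot: [0.494, -0.495, -0.505, 0.506]
force: [-2.4, -0.6, 8.0]
width: 13.2
```

Emit:
carry_out(
  plan=[
    [[0,0,0,0,-0.0005,0.0003,1],[0,0,0,0,0,0,0.36],[0,0,0,0,0,0,0.36],[0,0,0,0,0,0,0.36],[0,0,0,0,-0.005,0,0.36],[0,0,0,0,-0.02,0,0.36],[0,0,0,0,-0.03,0,0.36],[0,0,0,-0.04,0,0.003,0],[0,0,0,-0.05,0,0.004,-0.2],[0,0,0,-0.05,0,0.004,-0.2],[0,0,0,-0.05,0,0.004,-0.2],[0,0,0,-0.05,0,0.004,-0.2]],
  ],
)

```text
clock: 23.75
tool_pos: [482.2, 25.2, 152.1]
ee_rot: [-0.489, 0.493, 0.51, -0.507]
force: [0.6, -0.8, -0.2]
width: 56.2
```

Emit:
carry_out(
  plan=[
    [[0,0,0,-0.045,0,0.004,-0.2],[0,0,0,-0.045,0,0.004,-0.2],[0,0,0,-0.045,0,0.004,-0.2],[0,0,0,-0.045,0,0.004,-0.2],[0,0,0,-0.045,0,0.004,-0.2],[0,0,0,-0.035,0,0.004,-0.2],[0,0,0,0,0,0,-0.2],[0,0,0,0,0,0,-0.2]],
  ],
)

```text
clock: 24.55
tool_pos: [465.5, -253.2, 155.4]
ee_rot: [-0.489, 0.498, 0.509, -0.504]
force: [1.1, 1.4, -0.7]
width: 56.4
```

```bash
python3 - <<'E'
from h import *
s,t=arm.read_camera("scene"),arm.read_camera("top")
go((464,-273.3,60))
cv2.imwrite("pics/s9.png",s);cv2.imwrite("pics/t9.png",t)
for th in(180,200):
  (ps,es),(pt,et)=blob(s,(352,112),19,th),blob(t,(139,294),22,th)
  print(ps,es,pt,et,tri(ps,pt).round(1),plane("top",pt,61.5).round(1),plane("scene",ps,61.5).round(1))
E
```

```text
clock 24.65 pos [ 465.8 -252.2  155.4] w 56.3 F [-0.5 -0.3 -0. ]
axes [[-0.028, 0.014, -1.0], [1.0, -0.005, -0.028], [-0.005, -1.0, -0.014]]
tool shift mm [-20.6  95.5   3.7]
(351.75367546081543, 111.8610725402832) (18.164466857910156, 28.34111785888672) (139.14794921875, 294.6784267425537) (35.27653503417969, 37.19954299926758) [491.7 266.5  61.5] [492.5 267.2  61.5] [491.  265.7  61.5]
(351.7832317352295, 111.78001022338867) (17.925277709960938, 27.789339065551758) (139.16949081420898, 294.65423011779785) (34.759761810302734, 36.712642669677734) [491.8 266.4  61.9] [492.5 267.2  61.5] [490.9 266.   61.5]
```

lid_l is seated (z 61.7, under 1 mm off in the top view). Now lid_xl.

Emit:
carry_out(
  plan=[
    [[0.8,0,0,-0.018,0.025,0.0035,-0.2],[0,0,0,0,0.03,0,-0.2],[0,0,0,0,0.025,0,-0.2],[0,0,0,0,0.012,0,-0.2],[0,0,0,0,0,0,-0.2],[0,0,0,0,0,0,-0.2]],
  ],
)

```text
clock: 25.25
tool_pos: [465.9, -262.1, 63.1]
ee_rot: [0.488, -0.492, -0.51, 0.51]
force: [-0.8, -0.3, 1.1]
width: 56.3
```

```bash
python3 - <<'E'
from h import *
go((464,-273.3,34.7))
E
```

```text
clock 25.25 pos [ 465.9 -262.1   63.1] w 56.3 F [-0.8 -0.3  1.1]
axes [[-0.04, 0.003, -0.999], [0.999, -0.004, -0.04], [-0.004, -1.0, -0.003]]
tool shift mm [-11.   28.4   2.4]
```

Emit:
carry_out(
  plan=[
    [[0,0,0,-0.0105,0.003,0.002,-0.2],[0,0,0,0,0,0,-0.2],[0,0,0,0,0.01,0,-0.2],[0,0,0,0,0,0,-0.2]],
  ],
)

```text
clock: 25.65
tool_pos: [466.3, -273.6, 52.3]
ee_rot: [0.485, -0.493, -0.51, 0.511]
force: [-0.3, 0.5, -0.2]
width: 56.3
```

```bash
python3 - <<'E'
from h import *
go((464,-273.3,34.7))
E
```

```text
clock 25.65 pos [ 466.3 -273.6   52.3] w 56.3 F [-0.3  0.5 -0.2]
axes [[-0.042, 0.008, -0.999], [0.999, -0.008, -0.042], [-0.008, -1.0, -0.007]]
tool shift mm [ 0.6 17.6  2.4]
```

Emit:
carry_out(
  plan=[
    [[0.4,0,-0.45,0.0005,0.006,0.0022,-0.2],[0,0,0,0,0.006,0,-0.2],[0,0,0,0,0.004,0,-0.2],[0,0,0,0,0,0,-0.2]],
  ],
)

```text
clock: 26.05
tool_pos: [463.7, -273.4, 34.7]
ee_rot: [-0.49, 0.489, 0.51, -0.51]
force: [-0.2, -0.7, -0.5]
width: 56.6
```

```bash
python3 - <<'E'
from h import *
go((464,-273.3,34.7))
E
```

```text
clock 26.05 pos [ 463.7 -273.4   34.7] w 56.6 F [-0.2 -0.7 -0.5]
axes [[-0.042, -0.0, -0.999], [0.999, 0.001, -0.042], [0.001, -1.0, 0.0]]
tool shift mm [ 0.1  0.  -0.3]
```

Emit:
carry_out(
  plan=[
    [[0,0,0,0,0,0,1],[0,0,0,0,0,0,1],[0,0,0,0,0,0,1],[0,0,0,0,0,0,1],[0,0,0,0,0,0,1],[0,0,0,0,0,0,1],[0,0,0,0,-0.005,0,1],[0,0,0,0,-0.02,0,1],[0,0,0,0,-0.03,0,1],[0,0,0,0,-0.04,0,1],[0,0,0,0,-0.03,0,1],[0,0,0,0,0,0,1]],
  ],
)

```text
clock: 27.25
tool_pos: [463.0, -272.8, 164.3]
ee_rot: [0.491, -0.488, -0.51, 0.51]
force: [0.9, -0.6, -0.3]
width: 13.5
```

Emit:
carry_out(
  plan=[
    [[0,0,0,0.025,0,-0.008,1],[0,0,0,0.04,0,-0.012,1],[0,0,0,0.045,0,-0.0135,1],[0,0,0,0.045,0,-0.0135,1],[0,0,0,0.045,0,-0.0135,1],[0,0,0,0.045,0,-0.0135,1],[0,0,0,0.045,0,-0.0135,1],[0,0,0,0.045,0,-0.0135,1],[0,0,0,0.045,0,-0.0135,1],[0,0,0,0.04,0,-0.012,1],[0,0,0,0.02,0,-0.006,1],[0,0,0,0,0,0,1]],
  ],
)

```text
clock: 28.45
tool_pos: [575.9, 188.3, 149.9]
ee_rot: [0.496, -0.486, -0.505, 0.513]
force: [-0.1, 0.1, -0.4]
width: 13.2
```

```bash
python3 - <<'E'
from h import *
go((601.3,294.7,130))
E
```

```text
clock 28.45 pos [575.9 188.3 149.9] w 13.2 F [-0.1  0.1 -0.4]
axes [[-0.037, -0.018, -0.999], [0.999, 0.001, -0.037], [0.002, -1.0, 0.018]]
tool shift mm [105.4  19.6 -29.6]
```

Emit:
carry_out(
  plan=[
    [[-1.0,0,0,0.035,0,-0.01,1],[0,0,0,0.035,0.005,-0.01,1],[0,0,0,0.033,0.008,-0.009,1],[0,0,0,0,0.005,0,1],[0,0,0,0,0,0,1],[0,0,0,0,0,0,1]],
  ],
)

```text
clock: 29.05
tool_pos: [597.7, 287.9, 123.9]
ee_rot: [0.492, -0.49, -0.504, 0.513]
force: [0.6, -0.5, -0.6]
width: 13.2
```

```bash
python3 - <<'E'
from h import *
go((601.3,294.7,114))
E
```

```text
clock 29.05 pos [597.7 287.9 123.9] w 13.2 F [ 0.6 -0.5 -0.6]
axes [[-0.034, -0.012, -0.999], [0.999, -0.007, -0.034], [-0.007, -1.0, 0.012]]
tool shift mm [ 6.7  9.8 -3.9]
```

Emit:
carry_out(
  plan=[
    [[-0.7,0,-0.4,0.0065,0.002,-0.0035,1],[0,0,0,0,0.004,0,1],[0,0,0,0,0.004,0,1],[0,0,0,0,0,0,1],[0,0,0,0,0,0,1]],
  ],
)

```text
clock: 29.55
tool_pos: [601.1, 290.5, 113.9]
ee_rot: [-0.492, 0.493, 0.508, -0.507]
force: [0.1, -0.0, -0.6]
width: 13.6
```

```bash
python3 - <<'E'
from h import *
go((601.3,294.7,104))
s=arm.read_camera("scene")
cv2.imwrite("pics/a10.png",cv2.resize(s[80:155,352:442],(720,600),interpolation=cv2.INTER_CUBIC))
E
```

```text
clock 29.55 pos [601.1 290.5 113.9] w 13.6 F [ 0.1 -0.  -0.6]
axes [[-0.03, 0.001, -1.0], [1.0, -0.0, -0.03], [-0.001, -1.0, -0.001]]
tool shift mm [ 4.2  9.9 -0.3]
```

View pics/a10.png

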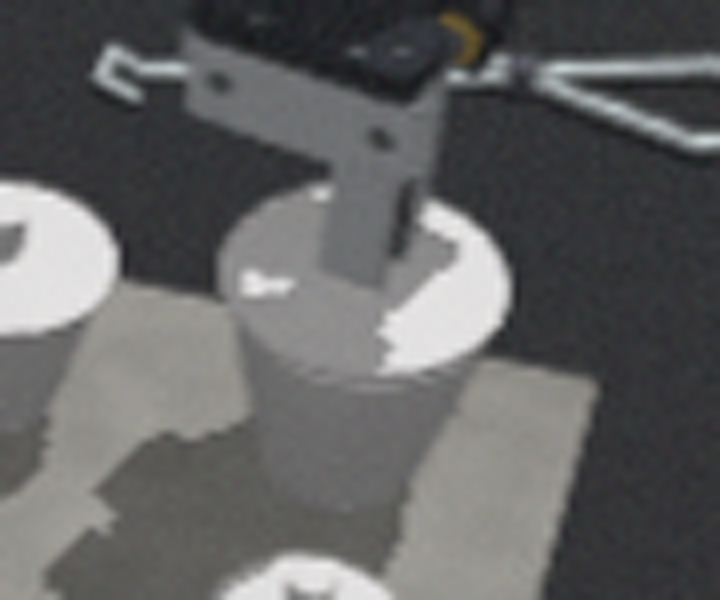

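Scene crop: lid_xl (crop x 218–512, centre 365) is level above crucible_xl (centre about 364). I'll correct y, then lower.

Emit:
carry_out(
  plan=[
    [[0,0,0,0.0035,0,0,1],[0,0,0,0,0.003,0,1],[0,0,0,0,0.003,0,1],[0,0,0,0,0.001,0,1],[0,0,0,0,0,0,1]],
  ],
)

```text
clock: 30.1
tool_pos: [601.1, 294.7, 106.6]
ee_rot: [-0.492, 0.493, 0.508, -0.507]
force: [-0.8, -0.9, -0.2]
width: 13.6
```

```bash
python3 - <<'E'
from h import *
go((601.3,294.7,104))
E
```

```text
clock 30.1 pos [601.1 294.7 106.6] w 13.6 F [-0.8 -0.9 -0.2]
axes [[-0.03, 0.002, -1.0], [1.0, -0.0, -0.03], [-0.0, -1.0, -0.002]]
tool shift mm [ 0.   2.6 -0.1]
```

Emit:
carry_out(
  plan=[
    [[0,0,0,0,0.0015,0,1],[0,0,0,0,0.0015,0,1],[0,0,0,0,0.001,0,1]],
  ],
)

```text
clock: 30.4
tool_pos: [601.4, 294.8, 104.3]
ee_rot: [-0.492, 0.493, 0.508, -0.507]
force: [-1.8, -0.5, 6.3]
width: 13.3
```

Contact at z 104.3 with 6 N. Release and withdraw.

Emit:
carry_out(
  plan=[
    [[0,0,0,0,-0.0005,0.0003,1],[0,0,0,0,0,0,0.36],[0,0,0,0,0,0,0.36],[0,0,0,0,0,0,0.36],[0,0,0,0,-0.005,0,0.36],[0,0,0,0,-0.02,0,0.36],[0,0,0,0,-0.04,0,0.36],[0,0,0,-0.045,-0.02,0.01,0.36],[0,0,0,-0.05,0,0.015,0.36],[0,0,0,-0.05,0,0.015,0.36],[0,0,0,-0.05,0,0.015,0.36],[0,0,0,-0.05,0,0.015,0.36]],
  ],
)

```text
clock: 31.6
tool_pos: [542.8, 54.7, 193.8]
ee_rot: [-0.487, 0.492, 0.513, -0.507]
force: [1.2, -1.0, 0.0]
width: 30.1
```

Emit:
carry_out(
  plan=[
    [[0,0,0,-0.05,0,0.015,0.36],[0,0,0,-0.05,0,0.015,0.36],[0,0,0,-0.05,0,0.01,0.36],[0,0,0,-0.04,0,0.01,0.36],[0,0,0,0,0,0,0.36],[0,0,0,0,0,0,0.36]],
  ],
)

```text
clock: 32.2
tool_pos: [499.7, -139.6, 196.5]
ee_rot: [-0.487, 0.496, 0.512, -0.505]
force: [0.3, 0.9, -0.4]
width: 30.2
```

```bash
python3 - <<'E'
from h import *
s,t=arm.read_camera("scene"),arm.read_camera("top")
go()
R={"s":((338.2,148.5),(199.5,284.3)),"m":((388.7,158.6),(190.5,222)),"l":((351.8,113.2),(139.6,294.6)),"xl":((397,117.6),(126.2,238.5))}
for k,a,b,r1,r2,h in(("s",(339,147),(199,284),13,14,40),("m",(389,157),(190,221),16,17,50),("l",(352,112),(139,294),19,22,60),("xl",(397,116),(126,238),23,26,72)):
  (ps,es),(pt,et)=blob(s,a,r1,190),blob(t,b,r2,190)
  d=lambda n,p,q:(plane(n,p,h+1.5)-plane(n,q,h))[:2].round(1)
  print(k,tri(ps,pt).round(1),np.round(et,1),"offset scene",d("scene",ps,R[k][0]),"top",d("top",pt,R[k][1]))
r=lambda im,x,y,w,h:cv2.resize(im[y:y+h,x:x+w],(400,400),interpolation=cv2.INTER_CUBIC)
cv2.imwrite("pics/a11.png",np.hstack([r(s,310,80,120,120),r(t,95,185,150,150)]));cv2.imwrite("pics/a12.png",t)
E
```

```text
clock 32.3 pos [ 500.  -138.5  196.4] w 30.0 F [ 0.7  0.4 -0.7]
axes [[-0.036, 0.016, -0.999], [0.999, -0.003, -0.036], [-0.004, -1.0, -0.016]]
s [516.8 156.7  41.9] [21.9 22.5] offset scene [-0.3  3.1] top [0.  2.4]
m [641.2 179.6  52.2] [27.1 28.7] offset scene [1.2 2.9] top [0.9 2.3]
l [491.7 266.5  61.8] [35.1 36.9] offset scene [-1.9  3. ] top [-0.3  0.4]
xl [601.1 297.   73.8] [42.3 45. ] offset scene [-0.6  2.4] top [0.6 0.2]
```

View pics/a11.png

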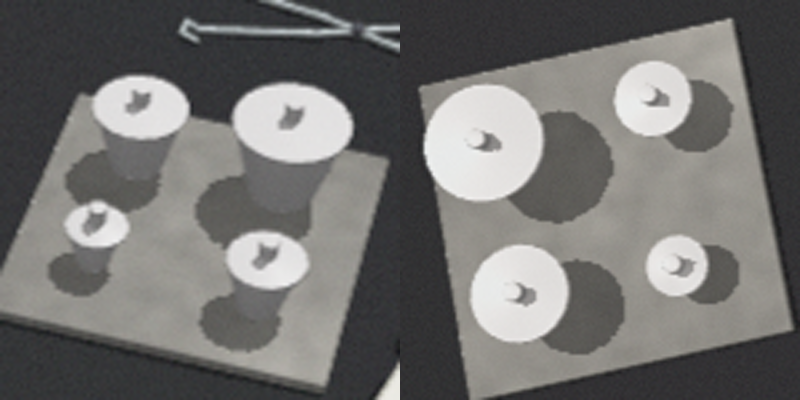

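View pics/a12.png

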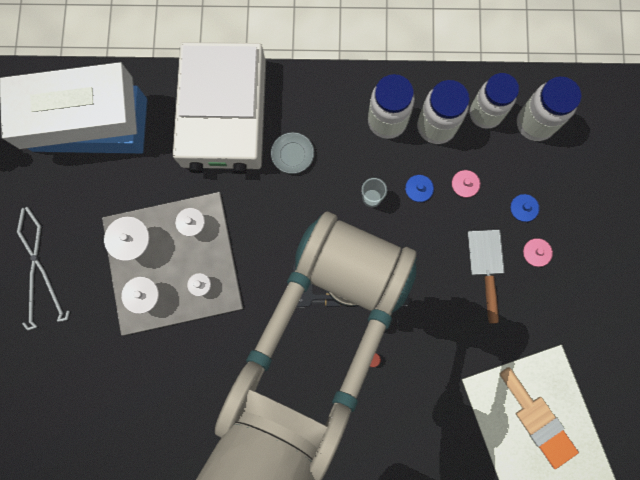

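Top view: all four lids are on, level and seated, with heights right to 2 mm. The offsets for s and m read about 2.4 mm in +y. I'll check the crucibles' feet before and after, to see whether those two really are off-centre.

```bash
python3 - <<'E'
from h import *
s0=cv2.imread("pics/scene0.png");s1=arm.read_camera("scene")
cv2.imwrite("pics/s13.png",s1)
r=lambda im,x,y:cv2.resize(im[y:y+42,x:x+56],(400,300),interpolation=cv2.INTER_CUBIC)
cv2.imwrite("pics/a13.png",np.vstack([np.hstack([r(s0,310,132),r(s1,310,132)]),np.hstack([r(s0,362,143),r(s1,362,143)])]))
E
```

```text
(no output)
```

View pics/a13.png

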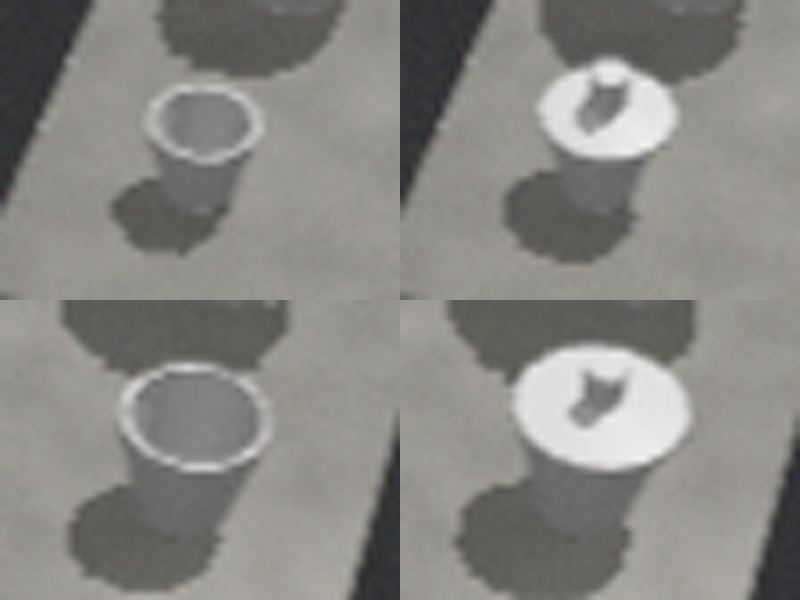

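Feet are unmoved (203,212 before against 198,212 after), but the s and m lids do sit about 2–2.5 mm too far in +y. There is ample time, so I'll regrip each, lift it slightly, shift it and set it down again.

Emit:
carry_out(
  plan=[
    [[0.8,0,0,0.045,0,-0.004,0.36],[0,0,0,0.048,0,-0.004,0.36],[0,0,0,0.048,0.01,-0.004,0.36],[0,0,0,0.048,0.015,-0.004,0.36],[0,0,0,0.048,0.015,-0.004,0.36],[0,0,0,0.04,0.015,-0.004,0.36],[0,0,0,0.01,0.01,-0.002,0.36],[0,0,0,0,0,0,0.36],[0,0,0,0,0,0,0.36]],
  ],
)

```text
clock: 33.25
tool_pos: [515.5, 164.0, 130.9]
ee_rot: [-0.484, 0.489, 0.514, -0.512]
force: [0.1, 0.3, -0.6]
width: 30.3
```

```bash
python3 - <<'E'
from h import *
go((518,154.8,72.5))
E
```

```text
clock 33.25 pos [515.5 164.  130.9] w 30.3 F [ 0.1  0.3 -0.6]
axes [[-0.054, 0.007, -0.999], [0.999, -0.003, -0.054], [-0.004, -1.0, -0.007]]
tool shift mm [-9.1 58.5 -1.6]
```

Emit:
carry_out(
  plan=[
    [[0.4,0,0,-0.009,0,-0.0016,0.36],[0,0,0,0,0.012,0,0.36],[0,0,0,0,0.012,0,0.36],[0,0,0,0,0,0,0.36],[0,0,0,0,0,0,0.36]],
  ],
)

```text
clock: 33.75
tool_pos: [518.9, 149.2, 106.6]
ee_rot: [0.486, -0.49, -0.511, 0.513]
force: [0.5, 0.4, 0.5]
width: 30.1
```

```bash
python3 - <<'E'
from h import *
go((518,154.8,72.5))
E
```

```text
clock 33.75 pos [518.9 149.2 106.6] w 30.1 F [0.5 0.4 0.5]
axes [[-0.048, 0.002, -0.999], [0.999, -0.005, -0.048], [-0.005, -1.0, -0.002]]
tool shift mm [ 5.8 34.   0.7]
```

Emit:
carry_out(
  plan=[
    [[0,0,-0.3,0.0055,0.003,0.0005,0.36],[0,0,0,0,0,0,0.36],[0,0,0,0,0.008,0,0.36],[0,0,0,0,0,0,0.36]],
  ],
)

```text
clock: 34.15
tool_pos: [518.4, 154.8, 95.0]
ee_rot: [-0.488, 0.489, 0.512, -0.511]
force: [-0.4, -0.1, 0.5]
width: 30.4
```

```bash
python3 - <<'E'
from h import *
go((518,154.8,72.5))
E
```

```text
clock 34.15 pos [518.4 154.8  95. ] w 30.4 F [-0.4 -0.1  0.5]
axes [[-0.047, 0.003, -0.999], [0.999, 0.001, -0.047], [0.001, -1.0, -0.003]]
tool shift mm [ 0.  22.5  0.5]
```

Emit:
carry_out(
  plan=[
    [[0,0,0,0,0.008,0.0004,0.36],[0,0,0,0,0.008,0,0.36],[0,0,0,0,0.0045,0,0.36],[0,0,0,0,0,0,0.36]],
  ],
)

```text
clock: 34.55
tool_pos: [517.7, 155.1, 72.4]
ee_rot: [-0.488, 0.488, 0.512, -0.511]
force: [0.1, 0.2, -0.3]
width: 29.8
```

```bash
python3 - <<'E'
from h import *
go((518,154.8,72.5))
E
```

```text
clock 34.55 pos [517.7 155.1  72.4] w 29.8 F [ 0.1  0.2 -0.3]
axes [[-0.047, 0.002, -0.999], [0.999, 0.001, -0.047], [0.001, -1.0, -0.002]]
tool shift mm [-0.3 -0.1 -0.2]
```

Close, lift 5–6 mm, and shift −2.3 mm in y.

Emit:
carry_out(
  plan=[
    [[0,0,0,0,0,0,1],[0,0,0,0,0,0,1],[0,0,0,0,0,0,1],[0,0,0,0,0,0,1],[0,0,0,0,-0.004,0,1],[0,0,0,0,-0.003,0,1],[0,0,0,-0.002,0,0,1],[0,0,0,0,0,0,1],[0,0,0,0,0,0,1]],
  ],
  newtons=15,
)

```text
clock: 35.45
tool_pos: [518.7, 153.0, 81.0]
ee_rot: [-0.487, 0.489, 0.513, -0.51]
force: [-0.3, -0.2, -0.3]
width: 13.7
```

```bash
python3 - <<'E'
from h import *
go((517.9,152.5,72))
E
```

```text
clock 35.45 pos [518.7 153.   81. ] w 13.7 F [-0.3 -0.2 -0.3]
axes [[-0.047, 0.004, -0.999], [0.999, 0.001, -0.047], [0.001, -1.0, -0.004]]
tool shift mm [-0.4  9.   0.9]
```

Emit:
carry_out(
  plan=[
    [[0.2,0,0,-0.0004,0.003,0.0008,1],[0,0,0,0,0.003,0,1],[0,0,0,0,0,0,1],[0,0,0,0,0.0015,0,1]],
  ],
)

```text
clock: 35.85
tool_pos: [517.7, 152.5, 72.6]
ee_rot: [-0.488, 0.488, 0.512, -0.511]
force: [-0.2, -0.1, 0.2]
width: 13.2
```

Emit:
carry_out(
  plan=[
    [[0,0,0,0,0.0015,0,1],[0,0,0,0,0.001,0,1]],
  ],
)

```text
clock: 36.05
tool_pos: [518.3, 152.5, 72.1]
ee_rot: [-0.488, 0.488, 0.512, -0.511]
force: [-1.6, -1.1, 9.9]
width: 13.6
```

Emit:
carry_out(
  plan=[
    [[0,0,0,0,-0.0005,0.0005,1],[0,0,0,0,0,0,0.36],[0,0,0,0,0,0,0.36],[0,0,0,0,0,0,0.36],[0,0,0,0,-0.005,0,0.36],[0,0,0,0,-0.02,0,0.36],[0,0,0,0,-0.03,0,0.36],[0,0,0,0.007,0,-0.042,0.36],[0,0,0,0.006,0,-0.042,0.36],[0,0,0,0.006,0,-0.038,0.36],[0,0,0,0,0,0,0.36],[0,0,0,0,0,0,0.36]],
  ],
)

```text
clock: 37.25
tool_pos: [640.7, 177.9, 130.4]
ee_rot: [-0.488, 0.488, 0.512, -0.512]
force: [-0.1, -0.7, 0.7]
width: 30.0
```

```bash
python3 - <<'E'
from h import *
go((641.4,177.8,83))
E
```

```text
clock 37.25 pos [640.7 177.9 130.4] w 30.0 F [-0.1 -0.7  0.7]
axes [[-0.048, -0.0, -0.999], [0.999, 0.001, -0.048], [0.001, -1.0, 0.0]]
tool shift mm [-0.1 47.4 -0.7]
```

Emit:
carry_out(
  plan=[
    [[0,0,0,0,0.01,-0.0005,0.36],[0,0,0,0,0.015,0,0.36],[0,0,0,0,0.01,0,0.36],[0,0,0,0,0,0,0.36],[0,0,0,0,0,0,0.36]],
  ],
)

```text
clock: 37.75
tool_pos: [635.4, 177.1, 92.7]
ee_rot: [0.489, -0.486, -0.51, 0.513]
force: [-0.2, -0.7, -0.7]
width: 30.0
```

```bash
python3 - <<'E'
from h import *
go((641.4,177.8,83))
E
```

```text
clock 37.75 pos [635.4 177.1  92.7] w 30.0 F [-0.2 -0.7 -0.7]
axes [[-0.048, -0.006, -0.999], [0.999, -0.0, -0.048], [-0.0, -1.0, 0.006]]
tool shift mm [ 0.5  9.7 -6.1]
```

Emit:
carry_out(
  plan=[
    [[-0.3,0,0,0.0005,0,-0.006,0.36],[0,0,0,0,0,0,0.36],[0,0,0,0,0.005,0,0.36],[0,0,0,0,0.0035,0,0.36],[0,0,0,0,0,0,0.36]],
  ],
)

```text
clock: 38.25
tool_pos: [642.6, 178.0, 85.5]
ee_rot: [-0.487, 0.489, 0.513, -0.511]
force: [0.7, 0.5, 0.4]
width: 30.3
```

```bash
python3 - <<'E'
from h import *
go((641.4,177.8,83))
E
```

```text
clock 38.25 pos [642.6 178.   85.5] w 30.3 F [0.7 0.5 0.4]
axes [[-0.048, 0.003, -0.999], [0.999, 0.0, -0.048], [0.0, -1.0, -0.003]]
tool shift mm [-0.2  2.5  1.2]
```

Emit:
carry_out(
  plan=[
    [[0.2,0,0,0,0.0025,0.001,0.36],[0,0,0,0,0,0,1],[0,0,0,0,0,0,1],[0,0,0,0,0,0,1],[0,0,0,0,0,0,1],[0,0,0,0,-0.004,0,1],[0,0,0,0,-0.003,0,1],[0,0,0,-0.002,0,0.0008,1],[0,0,0,0,0,0,1],[0,0,0,0,0,0,1]],
  ],
)

```text
clock: 39.25
tool_pos: [640.8, 175.8, 90.7]
ee_rot: [0.488, -0.488, -0.512, 0.512]
force: [0.8, -0.1, -1.8]
width: 13.6
```

```bash
python3 - <<'E'
from h import *
go((640.8,175.6,83))
E
```

```text
clock 39.25 pos [640.8 175.8  90.7] w 13.6 F [ 0.8 -0.1 -1.8]
axes [[-0.048, -0.001, -0.999], [0.999, 0.0, -0.048], [0.0, -1.0, 0.001]]
tool shift mm [-0.2  7.7  0. ]
```

Emit:
carry_out(
  plan=[
    [[0,0,0,0,0.003,0,1],[0,0,0,0,0.003,0,1],[0,0,0,0,0,0,1],[0,0,0,0,0.001,0,1]],
  ],
)

```text
clock: 39.65
tool_pos: [640.7, 175.7, 82.8]
ee_rot: [0.488, -0.488, -0.512, 0.512]
force: [0.7, -0.1, -1.4]
width: 13.2
```

Emit:
carry_out(
  plan=[
    [[0,0,0,0,0.0015,0,1],[0,0,0,0,0.0012,0,1]],
  ],
)

```text
clock: 39.85
tool_pos: [641.2, 175.8, 82.5]
ee_rot: [-0.488, 0.488, 0.512, -0.512]
force: [-2.0, -0.9, 7.1]
width: 13.3
```

Contact at z 82.5 with 7 N. Release, retreat and check.

Emit:
carry_out(
  plan=[
    [[0,0,0,0,-0.0005,0.0005,1],[0,0,0,0,0,0,0.36],[0,0,0,0,0,0,0.36],[0,0,0,0,0,0,0.36],[0,0,0,0,-0.005,0,0.36],[0,0,0,0,-0.02,0,0.36],[0,0,0,0,-0.04,0,0.36],[0,0,0,-0.045,-0.02,0.01,0.36],[0,0,0,-0.05,0,0.015,0.36],[0,0,0,-0.05,0,0.015,0.36],[0,0,0,-0.05,0,0.015,0.36],[0,0,0,-0.05,0,0.015,0.36]],
  ],
)

```text
clock: 41.05
tool_pos: [586.6, -65.1, 172.0]
ee_rot: [-0.483, 0.486, 0.516, -0.513]
force: [-0.1, -0.0, 0.1]
width: 30.2
```

Emit:
carry_out(
  plan=[
    [[0,0,0,-0.05,0,0.015,0.36],[0,0,0,-0.04,0,0.015,0.36],[0,0,0,0,0,0,0.36],[0,0,0,0,0,0,0.36],[0,0,0,0,0,0,0.36]],
  ],
)

```text
clock: 41.55
tool_pos: [560.6, -162.3, 173.6]
ee_rot: [-0.484, 0.49, 0.514, -0.511]
force: [1.0, 0.0, -0.5]
width: 29.9
```

```bash
python3 - <<'E'
from h import *
s,t=arm.read_camera("scene"),arm.read_camera("top")
go()
R={"s":((338.2,148.5),(199.5,284.3)),"m":((388.7,158.6),(190.5,222)),"l":((351.8,113.2),(139.6,294.6)),"xl":((397,117.6),(126.2,238.5))}
for k,a,b,r1,r2,h in(("s",(339,147),(199,284),13,14,40),("m",(389,157),(190,221),16,17,50),("l",(352,112),(139,294),19,22,60),("xl",(397,116),(126,238),23,26,72)):
  (ps,es),(pt,et)=blob(s,a,r1,190),blob(t,b,r2,190)
  d=lambda n,p,q:(plane(n,p,h+1.5)-plane(n,q,h))[:2].round(1)
  print(k,tri(ps,pt).round(1),"offset scene",d("scene",ps,R[k][0]),"top",d("top",pt,R[k][1]))
r=lambda im,x,y,w,h:cv2.resize(im[y:y+h,x:x+w],(400,400),interpolation=cv2.INTER_CUBIC)
cv2.imwrite("pics/a14.png",np.hstack([r(s,310,80,120,120),r(s,170,200,200,200)]))
E
```

```text
clock 41.65 pos [ 560.8 -161.5  173.6] w 29.9 F [-0.5  0.5  0.2]
axes [[-0.053, 0.008, -0.999], [0.999, -0.002, -0.053], [-0.003, -1.0, -0.008]]
s [516.9 154.2  42.7] offset scene [-0.6  1.2] top [0.3 0.1]
m [640.5 177.9  52. ] offset scene [0.6 0.9] top [0.2 0.6]
l [491.7 266.6  61.5] offset scene [-1.7  2.9] top [-0.3  0.5]
xl [601.  297.   73.8] offset scene [-0.7  2.4] top [0.6 0.2]
```

View pics/a14.png

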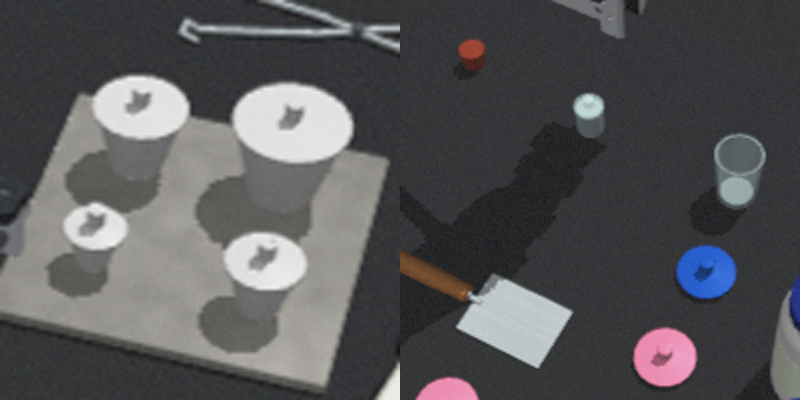

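All four lids are level and centred, and the beaker and bottle stand upright and unmoved in the final crop. Handing in.

```bash
python3 -c "
from rig import arm
print(arm.job_done())"
```

```text
the job is handed in; nothing more can be done
None
```

All four crucibles are covered, each with the lid of its own size, placed by the knob in order s, m, l, xl. The job was handed in with the clock at about 42 s of the 106 s allowed.

- **Correction made:** The first placing of the s and m lids was about 2.4 mm off centre. I regripped both, lifted them slightly, shifted them and set them down again.
- **Seating:** Lids were lowered to contact at about 6–16 N before release. The measured plate heights were within about 1.5 mm of the fully seated value, and the last pictures show all four lids lying level.
- **Centring:** The top camera puts every lid within about 0.7 mm of its crucible. The scene camera disagrees: it shows about 1.3 mm for s, 1.1 mm for m, and 2.5–3.4 mm for l and xl. For l and xl its rim outlines were poor, so I trusted the top view.
- **Contact height:** The tool met each rim about 2 mm higher than I computed. The cause was not found.
- **Crucibles and bystanders:** A before-and-after comparison showed the feet of crucibles s and m about where they were, before the second placing. The beaker and weighing bottle stand upright and looked unmoved. The blue and pink look-alikes were not touched.

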